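# Build up the spacer stack under the ball probe

### The job

Stack the three spacer plates on the sprung white platen under the ball probe: the steel plate first, then the brass, then the blue, each centred and squared up within the red outline. After letting go of each plate, and before adding the next, press down gently on top of it with the fingertips, until the platen gives by about three millimetres, to feel that it lies flat, then take the hand away. Do not touch the ball probe, do not drop plates or bottom the platen, and leave the other things on the bench where they are.

Things in the scene. Friction and masses are not known exactly. Their poses are not given: they have to be found in the camera images.
- platen: white rectangular platen of the compression tester, 70 mm (its x) by 90 mm (its y), 12 mm thick, with a red outline 66 x 48 mm framing the place of the plates (long side along y); origin at the centre of its top face, 50 mm above the bench when unloaded; z up, x away from the robot. Sprung, 2 N per mm: sinks 2 mm under the steel plate, 4 mm under all three, 3 mm more when pressed with 6 N; stop at 15 mm
- tester: cream compression tester; origin on the bench under the platen centre, axes as the platen. Base plate 22 mm high, reaching 110 mm to -x and +x and 85 mm to +y; column 100 x 70 mm, 580 mm high, begins 180 mm to -y; the crosshead, 55 mm wide in x, underside 345 mm above the bench, reaches from it over the platen
- probe: ball probe hanging under the crosshead over the platen centre: steel ball 26 mm across on a 12 mm rod; origin at the lowest point of the ball, 200 mm above the bench. A big upright gripper does not fit under it: at the platen lean the hand 30 to 40 degrees to the open +y side, and so pick each plate, across its 46 mm width, with the same lean
- steel_plate: bare grey steel spacer plate, 64 mm (x) by 46 mm (y) and 18 mm thick, about 410 g, lying flat on the bench; origin at the centre of its underside, z up, x along its length. Turning it end for end makes no difference. Its low neighbours leave 25 mm for a finger at either long side
- brass_plate: brass (yellow metal) spacer plate, 64 mm (x) by 46 mm (y) and 14 mm thick, about 350 g, lying flat on the bench; origin at the centre of its underside, z up, x along its length. Turning it end for end makes no difference. Its low neighbours leave 25 mm for a finger at either long side
- blue_plate: blue spacer plate, 64 mm (x) by 46 mm (y) and 10 mm thick, about 80 g, lying flat on the bench; origin at the centre of its underside, z up, x along its length. Turning it end for end makes no difference. Its low neighbours leave 25 mm for a finger at either long side
- specimen: bystander: green plastic dog-bone test specimen lying flat, 92 x 20 x 6 mm; origin under its centre
- nut: bystander: dark steel round nut lying flat, 36 mm across, 16 mm high; origin under its centre
- beaker: bystander: empty glass beaker, 66 mm across, 90 mm high; origin under its centre
- weight: bystander: small brass calibration weight with a knob, 38 mm across, 45 mm high; origin under its centre
- jar: bystander: white plastic jar with a lid, 48 mm across, 65 mm high; origin under its centre
- screwdriver: bystander: red-handled screwdriver lying flat, 190 mm long along its x axis, under 35 mm high
Mind the look-alikes: they are no part of the job. What is meant by the blue_plate is not purple, and is the larger of those in its own colour.

How it is judged:
By the outcome, as a careful person would: the job done as asked, in the order asked, and still so for the second after the job is handed in, with the robot touching nothing.
It also fails if it takes over 70 s, if anything falls off the work surface, if the arm or the gripper's body presses on something with over 40 N, if the wrist force passes 120 N, or if a joint passes its speed limit or range.

### The arm

A 6-joint arm with a two-finger parallel gripper is mounted at the origin on the work surface. World frame = base frame: x ahead of the robot, y to its left, z up, the work surface at z = 0. Lengths are in m, angles in rad, forces in N, time in s.
With the tool pointing down it reaches from about 0.35 to 0.975 m from the base axis. Payload 4.9 kg.
Tool frame: the origin (TCP) lies midway between the tips of the shut fingers; the grasp point (between the pads) lies 19 mm behind it; x points along the fingers, y is the direction in which the jaws open and shut, and the axes are right-handed (so a half turn about x gives the same grasp; the last joint's range is limited). The gripper opens to 85 mm and grips with 20 to 120 N. Pads are 22 mm wide; open, the fingers measure 114 mm over their backs; the gripper's body (76 mm by 85 mm) begins 54 mm behind the grasp point. The pads swing forward as they close: fully open they stand 13 mm farther back than shut.
Start: joints at [1.098, 0.053, 1.613, -0, 1.476, -0.119], TCP at [0.217, 0.586, 0.231] pointing down, gripper open.
Joint ranges: [-3.01, 3.01], [-1.01, 2.22], [0.06, 2.58], [-1.02, 4.17], [0.09, 2.62], [-3.14, 3.14]. Speed limits (rad/s): [2.57, 2.57, 3.14, 3.14, 3.14, 3.14].

### API

Orientations are given as a unit quaternion [w, x, y, z].
In Python, from plant import manip gives the robot as it stands.
- The arm moves only by the tool send_rows, never from a script. Its argument "motion" is a list that holds one entry, the list of rows, each a list of 6 numbers: the shift along the world's x, y, z in cm, then the turn, a rotation vector about the world's x, y, z in rad. A call has 1 to 12 rows; each row shifts and turns the commanded pose from where the row before left it; what a row does not reach is not made up. A row lasts 1/12 s, in which the tool goes at most 41.7 mm and 7.16 degrees, less where a joint would pass 70% of its speed; a pose out of reach is approached as far as the arm can. A call with a gripper value outside its range is refused whole. "fingers" is the closure, from 0 (fully open) to 1 (shut), set as the call begins (left out, the last holds). The fingers move at their own pace and stop on an object; the grip force is fixed at half the most. Time passes only in rows, so rows that do not move let the fingers close. It gives the time, the measured TCP pose, the force and the opening at its end, in the units of the state.
- manip.state(): the state, without advancing time (a new reading comes with each control period).
- manip.grab_frame(name): name is "scene" or "side" or "wrist"; returns the picture (480x640x3 uint8, red, green, blue); there is no depth.
- manip.calibration(name): a dict with "mtx" (3x3 intrinsics, pixels), "k1" (the pictures are not rectified: a ray, as slopes to the right and down, at radius r is drawn at 1 + k1 r^2 times it, then the intrinsics apply), "cam_to_world" (4x4, takes a point from camera to world coordinates); the wrist camera has in their place "hand_eye" (4x4, takes a point from camera to tool coordinates, whose origin is the TCP and whose axes are the tool frame's). Camera axes: x right, y up, looking along -z (the intrinsics and any distortion apply to the point x, -y, -z); pixel columns grow to the right and rows downward; lengths in m; the calibration is good to about 2 mm. A picture is of the moment at which its call begins: read the wrist's pose just before it. calibration takes no time and is no camera call.
- manip.job_done(): hands the job in, once; it reports no verdict.
Trained networks look in the newest picture that a camera, given by its name, has taken for a name from the list of things; names that differ only in an ending like _2 or _b are one class to them, and where a whole thing is asked for, a point or a joint stands for the part that bears it (a point fixed in the world has none). Each returns a list of dicts, best first, with "confidence" (0 to 1); they miss things now and then, are a little off and sometimes report something else, mostly with a low value. They report only what shows in the picture. A call takes as long as a camera call. They do not tell look-alikes from the thing itself.
- manip.boxes_of(query, camera): "centre" ([x, y, z] in m, in the coordinates of the camera as it stood for that picture, good to about 4 mm: the middle of the surface that is visible of it).
- manip.trace(query, camera): "region" (480x640 bool, what is visible of it).
- manip.landmark_of(query, camera): "centre" ([x, y, z] in m, in the coordinates of the camera as it stood for that picture, good to about 4 mm: a listed point, or the origin of a listed thing).
The state is a dict: "time": time; "joint_pos": joint angles; "joint_vel": joint speeds; "joint_efforts": joint torques, N m; "tool_pos": TCP position; "tool_rot": TCP orientation; "contact_force": force on the tool from outside, world axes, zero at the start; "ft_torque": the same for the moment, N m; "gripper_width": opening from 0.0 (shut) to 1.0 (fully open).
Only numpy, scipy, OpenCV 4.12 (cv2) and the standard library are available. Lean on these libraries where they do the work, as an engineer would, in place of code of your own. Each camera call takes 0.05 s, during which the arm holds its last target.

## Working session

There is one attempt and no reset: what is moved stays moved. The work goes in short steps, Python scripts to look and compute and a tool call to move; the robot and the scene stay as the last step left them, time stands still between calls to the robot, and variables do not carry over. Pictures are saved under pics/ and viewed, and the job is handed in when it is done.

Besides the shell and the picture viewer there is one more tool, called after "Request:" as name(argument=value, ...) on one line, values as JSON. send_rows: Moves the arm, as the interface text tells. Its arguments: {"type":"object","properties":{"motion":{"type":"array","items":{"type":"array","items":{"type":"array","items":{"type":"number"}}}},"fingers":{"type":"number"}},"required":["motion"]}

```bash
ls; mkdir -p pics
python3 - <<'E'
from plant import manip
import cv2,json
s=manip.state()
for k,v in s.items(): print(k,v)
for n in ("scene","side","wrist"):
    im=manip.grab_frame(n); cv2.imwrite(f"pics/a_{n}.png",im[:,:,::-1])
    c=manip.calibration(n); print(n,c)
print(manip.state()["time"])
E
```

```text
pics
time 0.0
joint_pos [ 1.09799878e+00  5.33372098e-02  1.61431146e+00 -1.92992206e-05
  1.47601368e+00 -1.19000834e-01]
joint_vel [ 2.32585884e-04 -2.50105203e-03 -3.96475900e-04 -5.94080453e-04
  8.59799661e-05 -1.70974759e-04]
joint_efforts [-2.19145863e-03 -3.93681943e+01 -3.70172060e+01 -3.12323000e-04
  6.98476390e-03  2.59572055e-06]
tool_pos [0.21625268 0.5857189  0.23006478]
tool_rot [ 0.69586471  0.12373203  0.69627847 -0.12513588]
contact_force [ 0.52373724 -1.29483565  0.18666374]
ft_torque [-0.02811306  0.04901459  0.02001652]
gripper_width 0.998952417680211
scene {'mtx': array([[554.34782078,   0.        , 320.59388646],
       [  0.        , 554.34782078, 246.03742189],
       [  0.        ,   0.        ,   1.        ]]), 'k1': -0.08953958514444842, 'cam_to_world': array([[-0.16755658, -0.83681414,  0.52121674,  1.04850355],
       [ 0.98579532, -0.13604473,  0.09848558,  0.20491919],
       [-0.01150533,  0.53031493,  0.84772266,  0.97478649],
       [ 0.        ,  0.        ,  0.        ,  1.        ]])}
side {'mtx': array([[503.11829052,   0.        , 321.85160415
[... 253 characters left out ...]
9537, -0.34401679],
       [ 0.0056861 ,  0.57093089,  0.82097843,  0.95024982],
       [ 0.        ,  0.        ,  0.        ,  1.        ]])}
wrist {'mtx': array([[428.8397042 ,   0.        , 321.28370065],
       [  0.        , 428.8397042 , 239.42137356],
       [  0.        ,   0.        ,   1.        ]]), 'k1': -0.013880459294250065, 'hand_eye': array([[-4.02409092e-04,  3.16940711e-01, -9.48445267e-01,
        -1.42727893e-01],
       [ 9.99999792e-01, -3.50395058e-04, -5.41373851e-04,
        -6.16871999e-04],
       [-5.03913948e-04, -9.48445287e-01, -3.16940504e-01,
        -8.31553393e-02],
       [ 0.00000000e+00,  0.00000000e+00,  0.00000000e+00,
         1.00000000e+00]])}
0.15
```

View pics/a_scene.png

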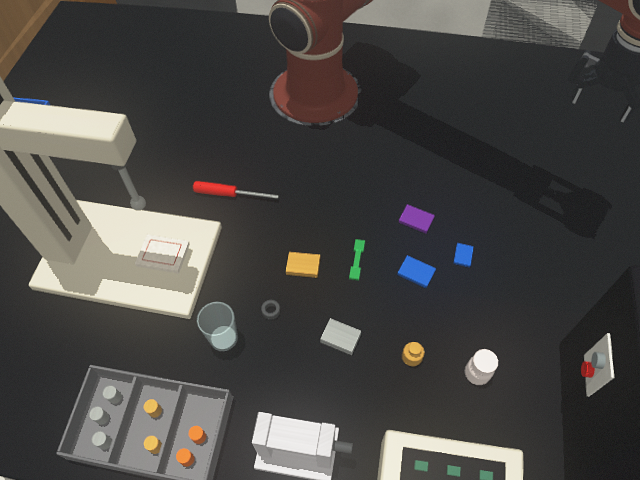

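View pics/a_side.png

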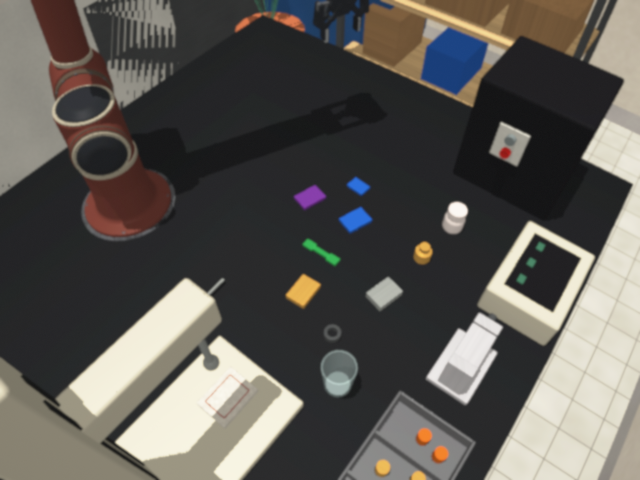

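View pics/a_wrist.png

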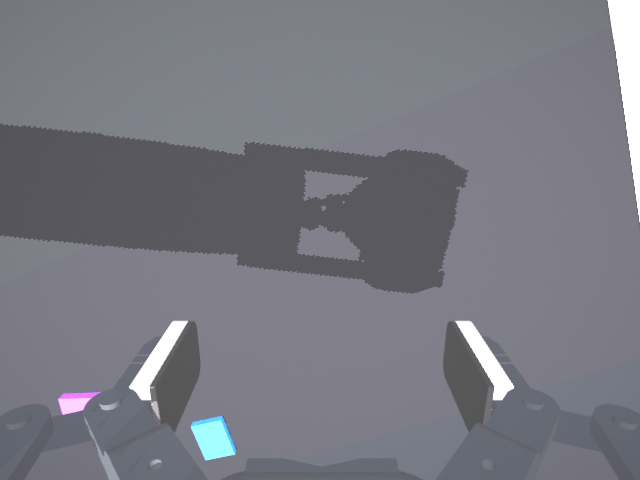

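```bash
cat > h.py <<'E'
from plant import manip
import numpy as np, cv2
from scipy.optimize import least_squares
from scipy.spatial.transform import Rotation as R
def T_of(pos,q):
    T=np.eye(4); T[:3,:3]=R.from_quat([q[1],q[2],q[3],q[0]]).as_matrix(); T[:3,3]=pos; return T
def cam(name,st=None):
    c=manip.calibration(name)
    if name=="wrist":
        st=st or manip.state(); T=T_of(st["tool_pos"],st["tool_rot"])@c["hand_eye"]
    else: T=c["cam_to_world"]
    return c["mtx"],c["k1"],T
def proj(C,P):
    K,k,T=C; p=(np.asarray(P,float)-T[:3,3])@T[:3,:3]
    s=np.c_[p[:,0]/-p[:,2],-p[:,1]/-p[:,2]]; s=s*(1+k*(s**2).sum(1,keepdims=True))
    return s@K[:2,:2].T+K[:2,2]
def ray(C,uv):
    K,k,T=C; d=(np.atleast_2d(np.asarray(uv,float))-K[:2,2])/[K[0,0],K[1,1]]; s=d.copy()
    for _ in range(20): s=d/(1+k*(s**2).sum(1,keepdims=True))
    v=np.c_[s[:,0],-s[:,1],-np.ones(len(s))]@T[:3,:3].T
    return T[:3,3],v
def atz(C,uv,z):
    o,v=ray(C,uv); return o+v*((z-o[2])/v[:,2])[:,None]
def box(x,y,yaw,dims,z0):
    L,W,H=dims; c,s=np.cos(yaw),np.sin(yaw)
    return np.array([[x+c*a*L/2-s*b*W/2,y+s*a*L/2+c*b*W/2,z0+h*H] for h in(0,1) for a,b in((-1,-1),(1,-1),(1,1),(-1,1))])
def fitbox(obs,dims,z0,x0,free_z=False):
    """obs: list of (C,mask)"""
    pts=[]
    for C,m in obs:
        cs,_=cv2.findContours(m.astype(np.uint8),cv2.RETR_EXTERNAL,cv2.CHAIN_APPROX_NONE)
        c=max(cs,key=cv2.contourArea)[:,0,:].astype(float); pts.append((C,c))
    def f(p):
        r=[]
        for C,c in pts:
            h=cv2.convexHull(proj(C,box(p[0],p[1],p[2],dims,z0)).astype(np.float32))
            r+= [cv2.pointPolygonTest(h,(float(u),float(v)),True)-0.5 for u,v in c]
        return np.array(r)
    best=None
    for y0 in np.arange(0,np.pi,np.pi/6):
        s=least_squares(f,[x0[0],x0[1],y0],x_scale=[.01,.01,.1],loss="soft_l1",diff_step=1e-4)
        if best is None or s.cost<best.cost: best=s
    return best.x,np.sqrt(np.mean(f(best.x)**2))
E
cat > a.py <<'E'
from h import *
DIM={"steel_plate":(.064,.046,.018),"brass_plate":(.064,.046,.014),"blue_plate":(.064,.046,.010)}
for n in ("scene","side"): manip.grab_frame(n)
np.set_printoptions(precision=4,suppress=True)
import pickle; out={}
for n,d in DIM.items():
    for cn in ("scene","side"):
        C=cam(cn)
        for t in manip.trace(n,cn):
            m=t["region"]; ys,xs=np.nonzero(m); 
            x0=atz(C,[[xs.mean(),ys.mean()]],d[2]/2)[0]
            p,e=fitbox([(C,m)],d,0,x0[:2])
            print(n,cn,round(t["confidence"],2),(xs.mean().round(),ys.mean().round()),m.sum(),p,e)
            out.setdefault((n,cn),[]).append(m)
for n in ("platen","probe","tester"):
    for cn in ("scene","side"):
        C=cam(cn)
        for t in manip.landmark_of(n,cn)[:2]:
            w=C[2]@np.r_[t["centre"],1]; print(n,cn,round(t["confidence"],2),w[:3])
for cn in ("scene","side"):
    t=manip.trace("platen",cn)
    if t: out[("platen",cn)]=[t[0]["region"]]
pickle.dump(out,open("m.pkl","wb"))
print(manip.state()["time"])
E
python3 a.py
```

```text
steel_plate scene 0.86 (np.float64(340.0), np.float64(336.0)) 921 [0.6444 0.1621 1.3176] 0.3212682905009969
steel_plate side 0.76 (np.float64(384.0), np.float64(293.0)) 676 [0.6462 0.1614 1.2977] 0.46194669661811094
brass_plate scene 0.74 (np.float64(303.0), np.float64(265.0)) 720 [0.5027 0.064  1.6286] 0.4356902434994249
brass_plate side 0.68 (np.float64(302.0), np.float64(291.0)) 648 [0.5033 0.0615 1.6192] 0.3343457034031733
blue_plate scene 0.89 (np.float64(416.0), np.float64(219.0)) 626 [0.3517 0.2825 1.257 ] 0.3107602170079339
blue_plate scene 0.78 (np.float64(417.0), np.float64(271.0)) 763 [0.4795 0.2919 1.2266] 0.7765301248621425
blue_plate scene 0.66 (np.float64(463.0), np.float64(255.0)) 354 [0.424  0.3684 1.4734] 3.250974696740326
blue_plate side 0.96 (np.float64(355.0), np.float64(220.0)) 445 [0.4814 0.2888 1.2493] 0.6607150160835201
blue_plate side 0.9 (np.float64(309.0), np.float64(197.0)) 477 [0.3521 0.2793 1.2626] 0.44220115694358625
blue_plate side 0.64 (np.float64(358.0), np.float64(186.0)) 237 [0.4257 0.3658 1.4804] 2.8364236412960406
blue_plate side 0.4 (np.float64(208.0), np.float64(357.0)) 290 [ 0.4475 -0.1527  2.4453] 3.7475055077710753
platen scene 0.82 [ 0.541  -0.2111  0.0515]
platen side 0.83 [ 0.5466 -0.21    0.0531]
probe scene 0.78 [ 0.5398 -0.2117  0.197 ]
probe scene 0.43 [0.6174 0.0218 0.0001]
probe side 0.73 [ 0.5459 -0.2118  0.1984]
probe side 0.49 [ 0.6156  0.0224 -0.0008]
tester scene 0.97 [ 0.5447 -0.2115 -0.0006]
tester side 0.82 [ 0.543  -0.2135  0.0024]
0.95
```

```bash
python3 -c "
import cv2
a=cv2.imread('pics/a_scene.png'); b=cv2.imread('pics/a_side.png')
x=cv2.resize(a[190:310,360:500],None,fx=2.8,fy=2.8,interpolation=2); y=cv2.resize(a[180:300,100:240],None,fx=2.8,fy=2.8,interpolation=2)
cv2.imwrite('pics/crop1.png',cv2.hconcat([x,y]))"
```

```text
(no output)
```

View pics/crop1.png

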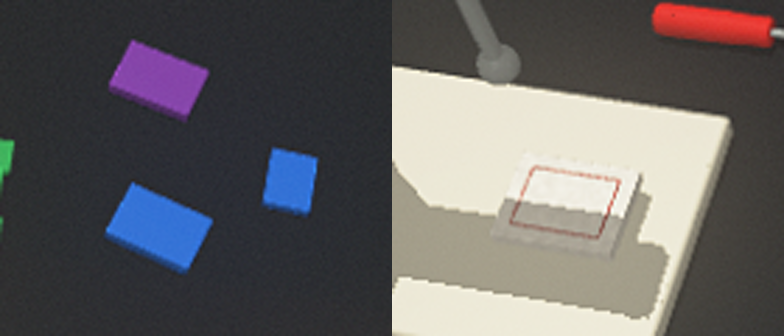

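```bash
cat > b.py <<'E'
from h import *
np.set_printoptions(precision=4,suppress=True)
def redfit(cn,im,roi,z=.050,x0=(.543,-.211,0)):
    C=cam(cn); x,y,w,h=roi; s=im[y:y+h,x:x+w].astype(int)
    m=(s[...,0]-s[...,1]>25)&(s[...,0]-s[...,2]>25)&(s[...,0]<245)
    wgt=(s[...,0]-(s[...,1]+s[...,2])/2)[m]
    v,u=np.nonzero(m); P=atz(C,np.c_[u+x,v+y],z)[:,:2]
    def f(p):
        c,sn=np.cos(p[2]),np.sin(p[2]); q=P-p[:2]; a=c*q[:,0]+sn*q[:,1]; b=-sn*q[:,0]+c*q[:,1]
        dx=np.abs(a)-.024; dy=np.abs(b)-.033
        out=np.hypot(np.maximum(dx,0),np.maximum(dy,0)); ins=np.minimum(np.maximum(dx,dy),0)
        return (out+ins)*1000*np.sqrt(wgt/wgt.mean())
    s=least_squares(f,list(x0),x_scale=[.01,.01,.1],loss="soft_l1",diff_step=1e-4)
    return s.x,np.sqrt(np.mean(f(s.x)**2)),m.sum()
if __name__=="__main__":
    a=cv2.imread("pics/a_scene.png")[:,:,::-1]; b=cv2.imread("pics/a_side.png")[:,:,::-1]
    print(redfit("scene",a,(130,230,65,50))); print(redfit("side",b,(190,365,70,60)))
    C=cam("scene")
    print(atz(C,[[222,222],[190,317],[31,290]],.022))
    for n,uv,z in (("jar top",(485,354),.065),("weight top",(414,347),.045),("beaker rim",(217,315),.09),("nut",(270,308),.016),("ball",(138,203),.213)): print(n,atz(C,[uv],z))
    g=cv2.cvtColor(a[:,:,::-1].copy(),cv2.COLOR_BGR2GRAY)
    x=cv2.resize(a[:,:,::-1][200:330,20:240],None,fx=3.4,fy=3.4,interpolation=cv2.INTER_CUBIC); cv2.imwrite("pics/c2.png",x)
E
python3 b.py
```

```text
(array([ 0.5434, -0.2112, -0.023 ]), np.float64(0.7113585551239587), np.int64(108))
(array([ 0.5456, -0.213 , -0.0322]), np.float64(0.5859306994968123), np.int64(32))
[[ 0.4373 -0.1197  0.022 ]
 [ 0.6587 -0.1234  0.022 ]
 [ 0.6574 -0.4588  0.022 ]]
jar top [[0.6614 0.4183 0.065 ]]
weight top [[0.6593 0.2967 0.045 ]]
beaker rim [[ 0.6747 -0.0537  0.09  ]]
nut [[0.6123 0.0214 0.016 ]]
ball [[ 0.5442 -0.2103  0.213 ]]
```

View pics/c2.png

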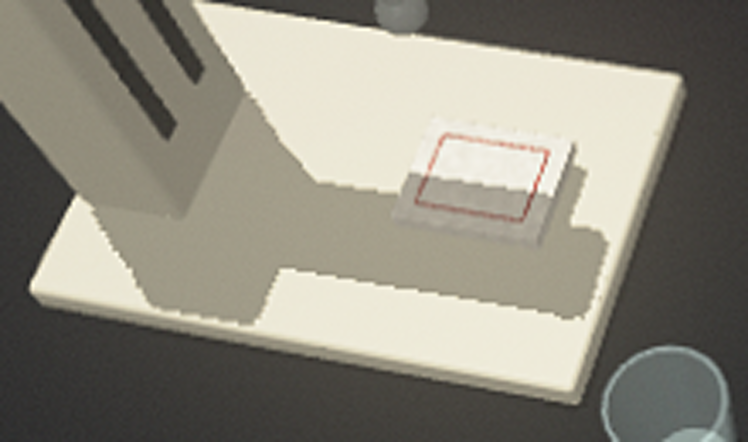

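```bash
cat > c.py <<'E'
from h import *
np.set_printoptions(precision=4,suppress=True)
a=cv2.imread("pics/a_scene.png"); g=cv2.GaussianBlur(cv2.cvtColor(a,cv2.COLOR_BGR2GRAY),(3,3),0).astype(float)
C=cam("scene")
# right edge: per row, last column where g crosses 90 ; bottom edge: per column
def cross(l,th=90):
    i=np.nonzero((l[:-1]>th)&(l[1:]<=th))[0]
    return None if len(i)==0 else i[-1]+(l[i[-1]]-th)/(l[i[-1]]-l[i[-1]+1])
r=[(150+c,v) for v in range(232,308) if (c:=cross(g[v,150:240])) is not None]
b=[(u,250+c) for u in range(45,180) if (c:=cross(g[250:330,u])) is not None]
for n,q in (("right",r),("bottom",b)):
    P=atz(C,q,0)[:,:2]; vx,vy,x0,y0=cv2.fitLine(P.astype(np.float32),cv2.DIST_HUBER,0,0.001,.001)[:,0] if False else cv2.fitLine((P*1000).astype(np.float32),cv2.DIST_HUBER,0,.01,.01)[:,0]
    print(n,len(q),"dir deg",np.degrees(np.arctan2(vy,vx)),"pt",x0,y0)
E
python3 c.py
```

```text
right 76 dir deg -1.1007179 pt 514.21313 -126.40617
bottom 135 dir deg 88.743034 pt 650.2738 -321.22144
```

```bash
cat > g.py <<'E'
from h import *
np.set_printoptions(precision=4,suppress=True)
LEAN=np.radians(32)
def rot(psi,lean=LEAN):
    d=np.array([np.cos(psi),np.sin(psi),0]); x=-np.sin(lean)*d-np.cos(lean)*np.array([0,0,1]); y=np.array([d[1],-d[0],0])
    return np.c_[x,y,np.cross(x,y)]
def go(pos,psi,lean=LEAN):
    s=manip.state(); q=s["tool_rot"]; Rc=R.from_quat([q[1],q[2],q[3],q[0]])
    rv=(R.from_matrix(rot(psi,lean))*Rc.inv()).as_rotvec(); dp=(np.array(pos)-s["tool_pos"])*100
    print("t",s["time"],"dp cm",dp,"rv",rv,"rows>=",max(np.linalg.norm(dp)/4.1,np.linalg.norm(rv)/.122),"F",s["contact_force"],"w",s["gripper_width"])
def grasp(c,psi,z,off): d=np.array([np.cos(psi),np.sin(psi)]); return [c[0]-off*d[0],c[1]-off*d[1],z]
E
python3 -c "
from g import *
go(grasp((.6453,.1618),1.308,.10,.006),1.308)
c=manip.calibration('wrist')
# steel visibility in the wrist view at that hover
T=np.eye(4);T[:3,:3]=rot(1.308);T[:3,3]=grasp((.6453,.1618),1.308,.10,.006)
print(proj((c['mtx'],c['k1'],T@c['hand_eye']),box(.6453,.1618,1.308,(.064,.046,.018),0)))
"
```

```text
t 0.95 dp cm [ 42.7207 -43.0271 -13.1311] rv [-0.5434 -0.2808 -1.4381] rows>= 15.131421469503593 F [ 0.0732 -0.1424 -0.072 ] w 1.0034955045853096
[[362.3208 192.342 ]
 [372.6633  91.6627]
 [272.2297  91.6061]
 [281.9651 192.3085]
 [364.3371 215.4755]
 [375.879  114.6323]
 [269.165  114.5756]
 [280.0378 215.443 ]]
```

Request:
send_rows(fingers=0.3, motion=[[[2.37, -2.39, -0.73, -0.0302, -0.0156, -0.0799], [2.37, -2.39, -0.73, -0.0302, -0.0156, -0.0799], [2.37, -2.39, -0.73, -0.0302, -0.0156, -0.0799], [2.37, -2.39, -0.73, -0.0302, -0.0156, -0.0799], [2.37, -2.39, -0.73, -0.0302, -0.0156, -0.0799], [2.37, -2.39, -0.73, -0.0302, -0.0156, -0.0799], [2.37, -2.39, -0.73, -0.0302, -0.0156, -0.0799], [2.37, -2.39, -0.73, -0.0302, -0.0156, -0.0799], [2.37, -2.39, -0.73, -0.0302, -0.0156, -0.0799], [2.37, -2.39, -0.73, -0.0302, -0.0156, -0.0799], [2.37, -2.39, -0.73, -0.0302, -0.0156, -0.0799], [2.37, -2.39, -0.73, -0.0302, -0.0156, -0.0799]]])

```text
time: 1.95
tool_pos: [0.502, 0.2983, 0.1435]
tool_rot: [0.63, 0.318, 0.462, -0.537]
contact_force: [0.0, 0.5, 0.1]
gripper_width: 0.699
```

```bash
python3 -c "
from g import *
go(grasp((.6453,.1618),1.308,.10,.006),1.308); print(manip.state()['joint_pos'])"
```

```text
t 1.95 dp cm [ 14.1778 -14.233   -4.3541] rv [-0.1799 -0.0925 -0.4756] rows>= 5.013629699375224 F [0.0283 0.4905 0.0943] w 0.699365575594677
[ 0.5632  0.1879  1.6534 -0.3281  1.5242  0.3745]
```

Request:
send_rows(motion=[[[2.36, -2.37, -0.73, -0.03, -0.0154, -0.0793], [2.36, -2.37, -0.73, -0.03, -0.0154, -0.0793], [2.36, -2.37, -0.73, -0.03, -0.0154, -0.0793], [2.36, -2.37, -0.73, -0.03, -0.0154, -0.0793], [2.36, -2.37, -0.73, -0.03, -0.0154, -0.0793], [2.36, -2.37, -0.73, -0.03, -0.0154, -0.0793], [0, 0, 0, 0, 0, 0], [0, 0, 0, 0, 0, 0]]])

```text
time: 2.62
tool_pos: [0.643, 0.1558, 0.0984]
tool_rot: [-0.532, -0.384, -0.296, 0.694]
contact_force: [-0.3, -0.5, -0.1]
gripper_width: 0.701
```

```bash
cat > w.py <<'E'
import sys
from g import *
def look(name,dims,z0,x0,fn):
    st=manip.state(); im=manip.grab_frame("wrist"); C=cam("wrist",st); cv2.imwrite(fn,im[:,:,::-1])
    for t in manip.trace(name,"wrist"):
        m=t["region"]; ys,xs=np.nonzero(m); 
        try:
            p,e=fitbox([(C,m)],dims,z0,x0); print(name,round(t["confidence"],2),xs.mean().round(),ys.mean().round(),m.sum(),p,"rms",round(e,2))
        except Exception as ex: print(ex)
E
python3 -c "
from w import *
look('steel_plate',(.064,.046,.018),0,(.6453,.1618),'pics/w1.png')
go(grasp((.6453,.1618),1.308,.10,.006),1.308)"
```

```text
steel_plate 0.77 326.0 148.0 12153 [0.6448 0.162  1.3185] rms 0.68
t 2.7167 dp cm [ 0.1493 -0.1646  0.0152] rv [-0.0017 -0.0019 -0.0039] rows>= 0.054317984293444296 F [-0.0447 -0.058  -0.8038] w 0.6972052218228891
```

View pics/w1.png

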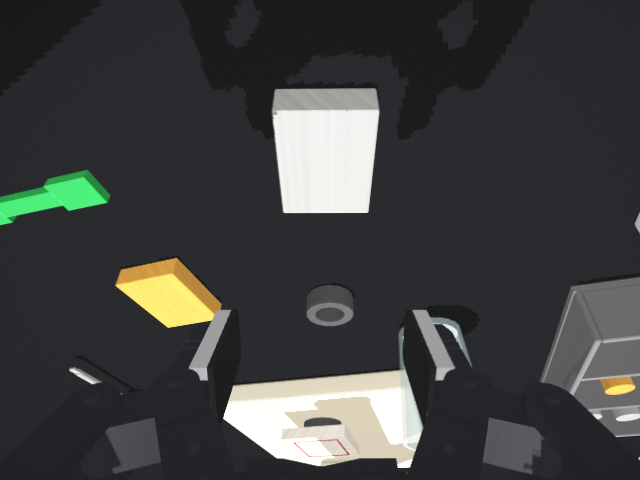

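Request:
send_rows(motion=[[[0.04, -0.08, -2.5, 0, 0, 0.003], [0, 0, -2.5, 0, 0, 0], [0, 0, -2.0, 0, 0, 0], [0, 0, -1.2, 0, 0, 0], [0, 0, -0.6, 0, 0, 0], [0, 0, -0.36, 0, 0, 0], [0, 0, 0, 0, 0, 0]]])

```text
time: 3.3
tool_pos: [0.6429, 0.1567, 0.0083]
tool_rot: [-0.534, -0.384, -0.297, 0.692]
contact_force: [0.5, -0.4, 0.3]
gripper_width: 0.702
```

Request:
send_rows(fingers=1.0, motion=[[[0, 0, 0, 0, 0, 0], [0, 0, 0, 0, 0, 0], [0, 0, 0, 0, 0, 0], [0, 0, 0, 0, 0, 0], [0, 0, 0, 0, 0, 0], [0, 0, 0, 0, 0, 0]]])

```text
time: 3.8
tool_pos: [0.6443, 0.1571, 0.0102]
tool_rot: [-0.534, -0.385, -0.296, 0.692]
contact_force: [0.8, 3.9, 6.2]
gripper_width: 0.516
```

Request:
send_rows(motion=[[[0, 0, 0.3, 0, 0, 0], [0, 0, 0.7, 0, 0, 0], [0, 0, 1.5, 0, 0, 0], [0, 0, 1.5, 0, 0, 0], [0, 0, 0, 0, 0, 0]]])

```text
time: 4.22
tool_pos: [0.6452, 0.1569, 0.0529]
tool_rot: [-0.535, -0.386, -0.296, 0.691]
contact_force: [0.7, 0.2, -1.8]
gripper_width: 0.518
```

```bash
python3 -c "
from w import *
st=manip.state(); im=manip.grab_frame('wrist'); cv2.imwrite('pics/w2.png',im[:,:,::-1]); print(st)
im=manip.grab_frame('scene'); cv2.imwrite('pics/s2.png',cv2.resize(im[250:420,240:440,::-1],None,fx=3,fy=3))"
```

```text
{'time': 4.2167, 'joint_pos': array([ 0.3143,  0.5193,  1.4366, -0.4624,  1.5127,  0.6765]), 'joint_vel': array([ 0.001 ,  0.0138, -0.0009,  0.0093, -0.0457,  0.0155]), 'joint_efforts': array([  0.1685, -50.7775, -28.4743,  -1.4289,   1.7063,  -0.069 ]), 'tool_pos': array([0.6452, 0.1569, 0.0529]), 'tool_rot': array([-0.5346, -0.3861, -0.2957,  0.6912]), 'contact_force': array([ 0.7097,  0.2471, -1.8007]), 'ft_torque': array([ 0.4887, -0.2161,  0.0592]), 'gripper_width': 0.5176236781543206}
```

View pics/w2.png

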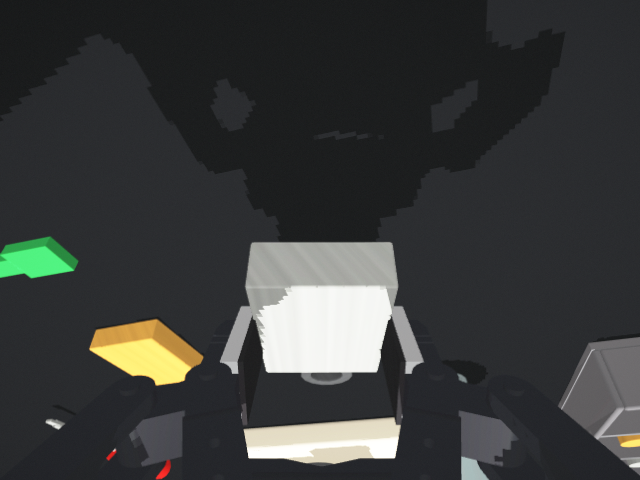

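View pics/s2.png

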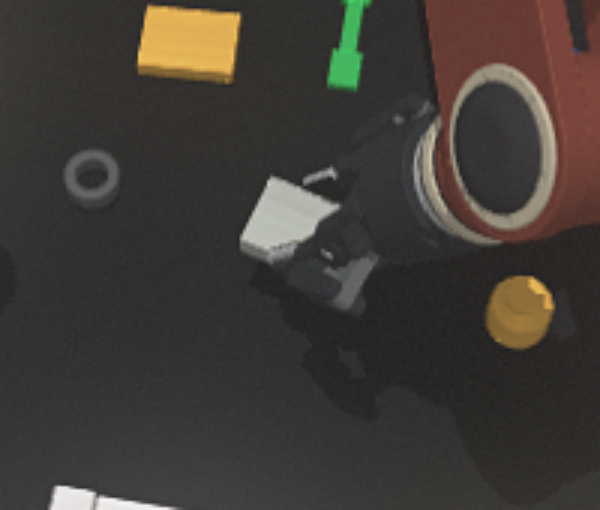

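```bash
python3 -c "
import cv2
a=cv2.imread('pics/w2.png'); cv2.imwrite('pics/w2c.png',cv2.resize(a[225:395,225:425],None,fx=4,fy=3.5,interpolation=cv2.INTER_CUBIC))"
```

```text
(no output)
```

View pics/w2c.png

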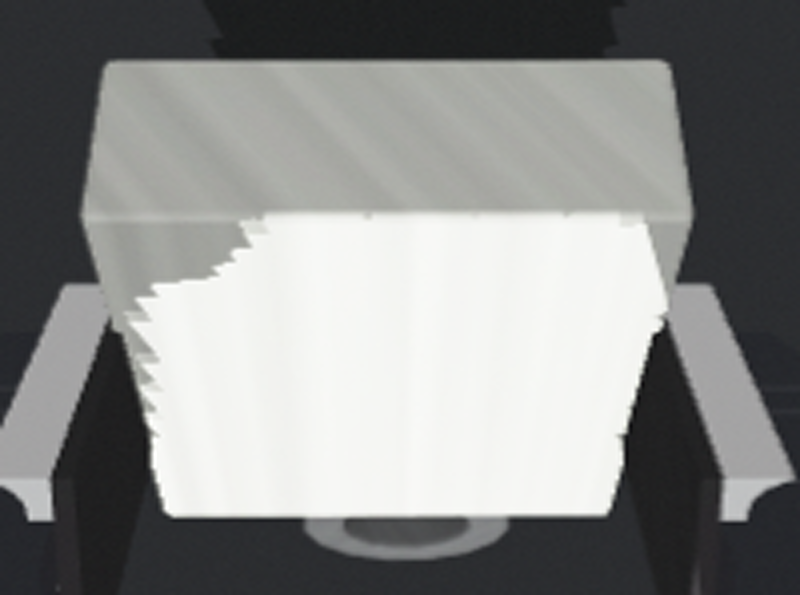

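```bash
cat > pnp.py <<'E'
from g import *
def pnp(uv,H,obj=None):
    """uv: near-bottom L,R ; near-top L,R ; far-top L,R (image left = -? plate). Returns plate pose in a LEVEL tool frame: along d, lateral, height rel. TCP; pitch"""
    L,W=.032,.023
    # plate axes: x along d (towards camera/near), y = z cross x ; image right = tool +y side
    o=np.array([[L,W,0],[L,-W,0],[L,W,H],[L,-W,H],[-L,W,H],[-L,-W,H]])
    c=manip.calibration("wrist")
    ok,rv,tv=cv2.solvePnP(o,np.array(uv,float),c["mtx"],np.array([c["k1"],0,0,0.]),flags=cv2.SOLVEPNP_ITERATIVE)
    Rc=cv2.Rodrigues(rv)[0]; F=np.diag([1,-1,-1.]); M=np.eye(4); M[:3,:3]=F@Rc; M[:3,3]=F@tv[:,0]
    print("reproj",np.abs(cv2.projectPoints(o,rv,tv,c["mtx"],np.array([c["k1"],0,0,0.]))[0][:,0]-uv).max())
    P=c["hand_eye"]@M   # plate in tool
    R0=rot(0.0)         # tool -> frame with d=x
    Q=R0@P[:3,:3]; p=R0@P[:3,3]
    print("plate origin rel TCP: along d %.1f mm, left %.1f, up %.1f"%tuple(p*1000),"euler zyx deg (yaw,pitch,roll)",R.from_matrix(Q).as_euler("ZYX",degrees=True))
E
python3 -c "
from pnp import *
pnp([(250.75,242.4),(392.5,242.4),(245.3,286.7),(398,286.1),(266.75,372.7),(377.75,372.7)],.018)
"
```

```text
reproj 1.2551077214612576
plate origin rel TCP: along d 3.2 mm, left 1.5, up -11.0 euler zyx deg (yaw,pitch,roll) [ 0.2932  0.4252 -0.0964]
```

```bash
python3 -c "
from g import *
go([.545,-.05,.085],1.5498)"
```

```text
t 4.3167 dp cm [ -9.9006 -20.6783   3.4812] rv [-0.0027  0.0016  0.2355] rows>= 5.655867346086902 F [ 0.5296 -0.5793 -4.4061] w 0.5125017716496709
```

Request:
send_rows(motion=[[[-0.4, -1.0, 1.2, 0, 0, 0.0236], [-1.4, -2.9, 1.2, 0, 0, 0.0354], [-1.8, -3.4, 0.8, 0, 0, 0.0354], [-1.8, -3.4, 0.5, 0, 0, 0.0354], [-1.8, -3.4, 0, 0, 0, 0.0354], [-1.4, -3.1, 0, 0, 0, 0.0354], [-0.9, -2.2, 0, 0, 0, 0.0236], [-0.34, -1.2, 0, 0, 0, 0.0118], [0, 0, 0, 0, 0, 0]]])

```text
time: 5.07
tool_pos: [0.542, -0.0517, 0.0844]
tool_rot: [-0.61, -0.346, -0.34, 0.626]
contact_force: [0.5, -1.0, -3.9]
gripper_width: 0.514
```

```bash
python3 -c "
from g import *
go([.5444,-.2167,.075],1.5498)
st=manip.state(); im=manip.grab_frame('wrist'); cv2.imwrite('pics/w3.png',im[:,:,::-1])"
```

```text
t 5.0667 dp cm [  0.2431 -16.5035  -0.9386] rv [-0.0003 -0.0044  0.0026] rows>= 4.032188069122068 F [ 0.5311 -0.994  -3.8797] w 0.514134873977218
```

View pics/w3.png

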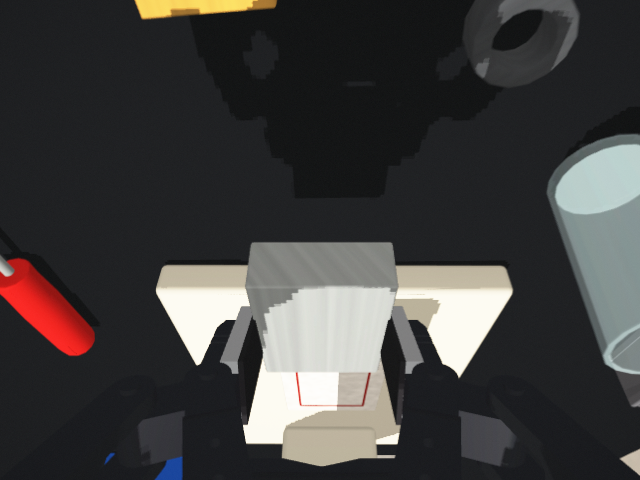

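```bash
python3 -c "
from g import *
im=cv2.imread('pics/w3.png')[:,:,::-1].astype(int)
T=np.eye(4);T[:3,:3]=rot(1.5498);T[:3,3]=[.5450,-.0498,.085]
c=manip.calibration('wrist'); C=(c['mtx'],c['k1'],T@c['hand_eye'])
s=im[372:412,285:385]; m=(s[...,0]-s[...,1]>40)&(s[...,0]-s[...,2]>40)
v,u=np.nonzero(m); print(m.sum())
for r in range(0,40,4): print(r+372,(np.nonzero(m[r])[0]+285).tolist()[:12])
P=atz(C,np.c_[u+285,v+372],.05)[:,:2]
def f(p):
    cc,sn=np.cos(p[2]),np.sin(p[2]); q=P-p[:2]; a=cc*q[:,0]+sn*q[:,1]; b=-sn*q[:,0]+cc*q[:,1]
    dx=np.abs(a)-.024; dy=np.abs(b)-.033
    return (np.hypot(np.maximum(dx,0),np.maximum(dy,0))+np.minimum(np.maximum(dx,dy),0))*1000
s=least_squares(f,[.5445,-.212,-.02],x_scale=[.01,.01,.1],loss='soft_l1',diff_step=1e-4); print(s.x,np.sqrt(np.mean(s.fun**2)))
cv2.imwrite('pics/w3c.png',cv2.resize(cv2.imread('pics/w3.png')[230:420,220:420],None,fx=4,fy=3,interpolation=cv2.INTER_CUBIC))
"
```

```text
210
372 [296, 297]
376 [296, 297, 368, 369]
380 [296, 297, 298, 367, 368]
384 [297, 298, 366, 367]
388 [298, 299, 365, 366, 367]
392 [298, 299, 364, 365, 366]
396 [299, 300, 364, 365]
400 [299, 300, 363, 364]
404 [300, 301, 362, 363]
408 []
[ 0.5476 -0.2116 -0.0187] 0.4314080444519215
```

View pics/w3c.png

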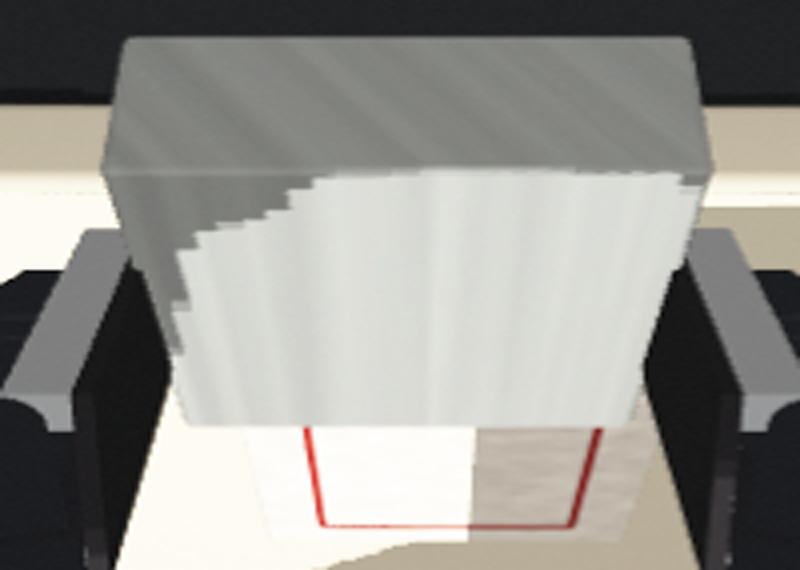

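Request:
send_rows(motion=[[[0.15, -2.0, -1.0, 0, 0, 0], [0, -3.5, 0, 0, 0, 0], [0, -3.5, 0, 0, 0, 0], [0, -3.5, 0, 0, 0, 0], [0, -2.5, 0, 0, 0, 0], [0, -1.2, 0, 0, 0, 0], [0, -0.49, 0, 0, 0, 0], [0, 0, 0, 0, 0, 0], [0, 0, 0, 0, 0, 0]]])

```text
time: 5.87
tool_pos: [0.5462, -0.2153, 0.0749]
tool_rot: [-0.612, -0.346, -0.341, 0.625]
contact_force: [0.3, -0.0, -4.0]
gripper_width: 0.517
```

```bash
python3 -c "
from g import *
print(manip.state()['joint_pos'])
z=[]
for n,(y,x,h,w) in {'side':(310,150,120,150),'scene':(180,80,120,150)}.items():
    im=manip.grab_frame(n); cv2.imwrite(f'pics/b1_{n}.png',im[:,:,::-1]); z.append(cv2.resize(im[y:y+h,x:x+w,::-1],(400,320),interpolation=cv2.INTER_CUBIC))
im=manip.grab_frame('wrist'); cv2.imwrite('pics/b1_w.png',im[:,:,::-1])
z.append(np.zeros((280,400,3),np.uint8)+0); 
w=cv2.resize(im[230:450,170:480,::-1],(400,284)); cv2.imwrite('pics/b1.png',np.vstack([np.hstack(z[:2]),np.hstack([w,w*0])]))
"
```

```text
[-0.2568  0.0949  1.9236 -0.6252  1.0726  0.0549]
```

View pics/b1.png

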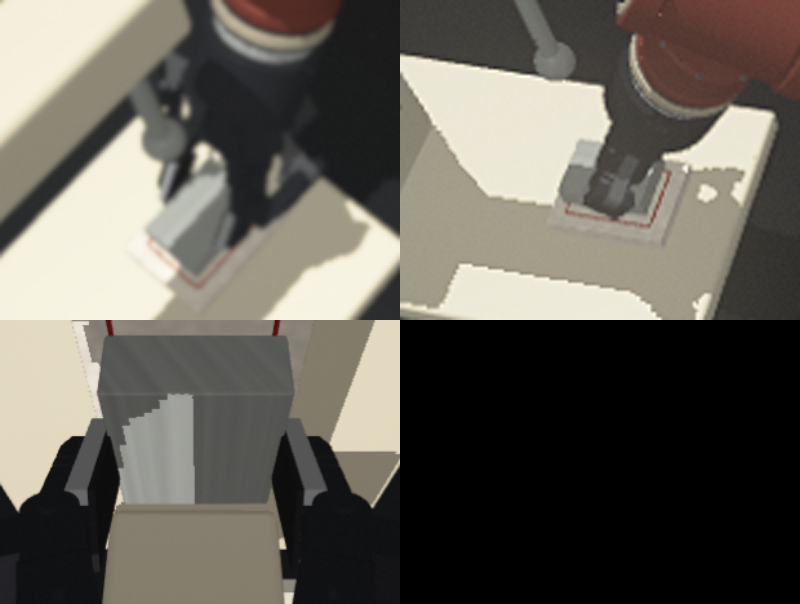

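View pics/b1_w.png

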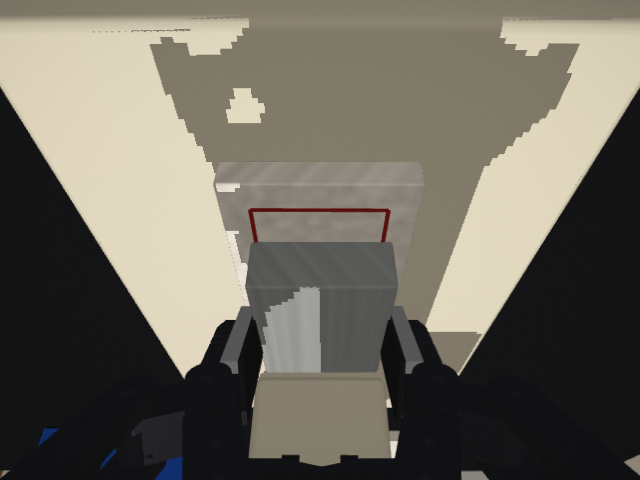

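```bash
cat > rel.py <<'E'
from g import *
def rel(fn,r0=190,r1=245,pe=(236,250),us=(262,382),zt=.05,T=None,zb=None,redlim=(20,20)):
    """outline fit in the frame of the assumed tool pose, plus subpixel plate near-bottom edge line"""
    im=cv2.imread(fn)[:,:,::-1].astype(float)
    s=im[r0:r1,225:415]; m=(s[...,0]-s[...,1]>redlim[0])&(s[...,0]-s[...,2]>redlim[1])&(s[...,0]>1.5*s[...,1])
    w=(s[...,0]-s[...,1])*m
    # near edge: per column centroid of red in top part
    top=[];v0=None
    rows=np.nonzero(m.sum(1)>80)[0]; print("edge rows",rows+r0)
    a,b=rows.min()-2,rows.max()+3
    for u in range(30,160):
        c=w[a:b,u]
        if c.sum()>0: top.append((u+225,r0+a+(c*np.arange(b-a)).sum()/c.sum()))
    top=np.array(top); p=np.polyfit(top[:,0]-320,top[:,1],1); 
    L=[];Rr=[]
    for v in range(b+1,m.shape[0]):
        l=w[v,:95]; r=w[v,95:]
        if l.sum()>0: L.append((v+r0,225+(l*np.arange(95)).sum()/l.sum()))
        if r.sum()>0: Rr.append((v+r0,320+(r*np.arange(95)).sum()/r.sum()))
    L=np.array(L);Rr=np.array(Rr)
    print("outline near edge row at u=320: %.2f slope %.4f"%(p[1],p[0]), "n side px",len(L),len(Rr))
    g=im.mean(2); e=[]
    for u in range(*us):
        c=np.abs(np.diff(g[pe[0]:pe[1],u])); 
        if c.max()>6: c=c*(c>0.4*c.max()); e.append((u,pe[0]+.5+(c*np.arange(len(c))).sum()/c.sum()))
    e=np.array(e); q=np.polyfit(e[:,0]-320,e[:,1],1); k=np.abs(np.polyval(q,e[:,0]-320)-e[:,1])<.8; q=np.polyfit(e[k,0]-320,e[k,1],1)
    print("plate bottom edge row %.2f slope %.4f n %d"%(q[1],q[0],k.sum()))
    c=manip.calibration("wrist"); C=(c["mtx"],c["k1"],T@c["hand_eye"])
    uv=np.array([[260,np.polyval(p,-60)],[380,np.polyval(p,60)]]); E=atz(C,uv,zt)
    uv2=np.array([[260,np.polyval(q,-60)],[380,np.polyval(q,60)]]); F=atz(C,uv2,zb)
    an=lambda X:np.arctan2(X[1,1]-X[0,1],X[1,0]-X[0,0])
    print("outline edge y %.4f yaw %.4f | plate edge y %.4f yaw %.4f | gap mm %.2f"%(E[:,1].mean(),an(E),F[:,1].mean(),an(F),1000*(E[:,1].mean()-F[:,1].mean())))
    if len(L)>3:
        A=atz(C,L[:,::-1],zt);B=atz(C,Rr[:,::-1],zt); print("outline sides x %.4f %.4f mid %.4f"%(A[:,0].mean(),B[:,0].mean(),(A[:,0].mean()+B[:,0].mean())/2))
    return C
def T(x,y,z,psi=1.5498):
    M=np.eye(4);M[:3,:3]=rot(psi);M[:3,3]=[x,y,z];return M
E
python3 -c "
from rel import *
C=rel('pics/b1_w.png',T=T(.5465,-.2167,.075),zb=.0645)
print(atz(C,[[250.75,242.4],[392.5,242.4]],.0645))
"
```

```text
edge rows [208 209 210 211]
outline near edge row at u=320: 209.59 slope 0.0024 n side px 27 27
plate bottom edge row 241.50 slope -0.0000 n 119
outline edge y -0.1804 yaw -0.0250 | plate edge y -0.1802 yaw -0.0216 | gap mm -0.19
outline sides x 0.5203 0.5685 mid 0.5444
[[ 0.5224 -0.1802  0.0645]
 [ 0.5687 -0.1812  0.0645]]
```

Request:
send_rows(motion=[[[-0.08, -0.06, -0.5, 0, 0, -0.003], [0, 0, -0.5, 0, 0, 0], [0, 0, -0.3, 0, 0, 0], [0, 0, 0, 0, 0, 0], [0, 0, 0, 0, 0, 0]]])

```text
time: 6.43
tool_pos: [0.5448, -0.2168, 0.0616]
tool_rot: [-0.611, -0.346, -0.34, 0.626]
contact_force: [-0.5, -0.5, -3.2]
gripper_width: 0.516
```

```bash
python3 -c "
from rel import *
im=manip.grab_frame('wrist'); cv2.imwrite('pics/b2_w.png',im[:,:,::-1])
cv2.imwrite('pics/b2.png',cv2.resize(im[180:300,220:420,::-1],None,fx=4,fy=4,interpolation=cv2.INTER_CUBIC))
C=rel('pics/b2_w.png',r0=200,r1=240,T=T(.5457,-.2173,.062),zb=.0515)
"
```

```text
edge rows [234 235 236 237]
outline near edge row at u=320: 235.54 slope 0.0008 n side px 0 0
plate bottom edge row 238.78 slope -0.0006 n 120
outline edge y -0.1796 yaw -0.0227 | plate edge y -0.1795 yaw -0.0207 | gap mm -0.15
```

View pics/b2.png

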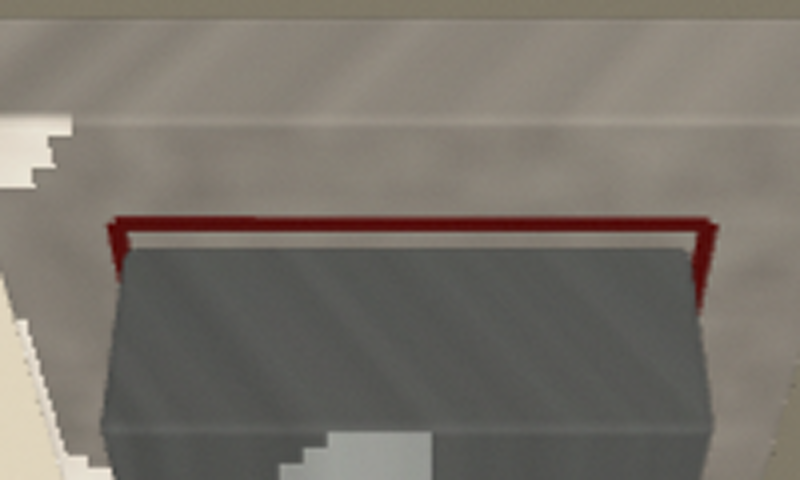

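Request:
send_rows(motion=[[[0.03, 0.04, -0.1, 0, 0, 0], [0, 0, 0, 0, 0, 0], [0, 0, 0, 0, 0, 0]]])

```text
time: 6.73
tool_pos: [0.5456, -0.2167, 0.0614]
tool_rot: [-0.611, -0.347, -0.339, 0.626]
contact_force: [-0.2, 0.6, -3.6]
gripper_width: 0.516
```

```bash
python3 -c "
from rel import *
im=manip.grab_frame('wrist'); cv2.imwrite('pics/b3_w.png',im[:,:,::-1]); print(manip.state()['contact_force'],manip.state()['tool_pos'])
cv2.imwrite('pics/b3.png',cv2.resize(im[180:300,220:420,::-1],None,fx=4,fy=4,interpolation=cv2.INTER_CUBIC))
"
```

```text
[-0.4526  0.5383 -3.5886] [ 0.5457 -0.2167  0.0615]
```

View pics/b3.png

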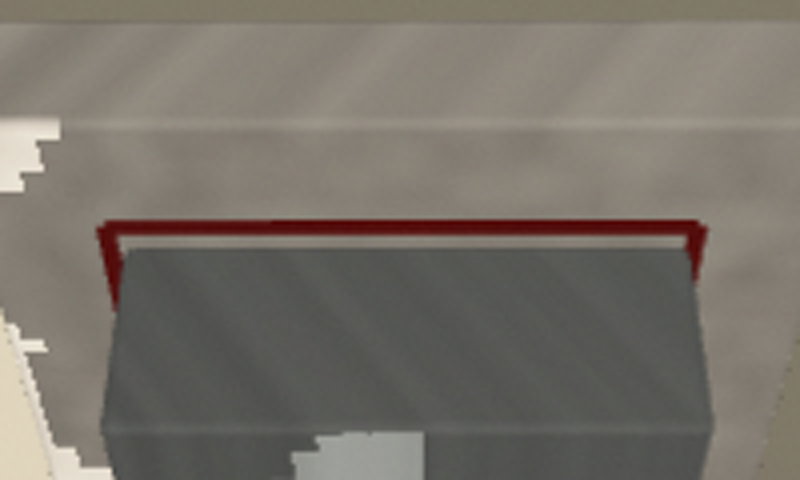

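Request:
send_rows(motion=[[[-0.04, 0, -0.1, 0, 0, 0], [0, 0, 0, 0, 0, 0], [0, 0, 0, 0, 0, 0], [0, 0, 0, 0, 0, 0]]])

```text
time: 7.12
tool_pos: [0.5451, -0.2166, 0.0603]
tool_rot: [-0.611, -0.347, -0.34, 0.626]
contact_force: [0.3, 0.4, -2.5]
gripper_width: 0.511
```

```bash
cat > snap.py <<'E'
import sys
from rel import *
n=sys.argv[1]
im=manip.grab_frame('wrist'); cv2.imwrite(f'pics/{n}_w.png',im[:,:,::-1]); s=manip.state(); print(s['time'],s['contact_force'],s['tool_pos'])
r=[int(x) for x in sys.argv[2:6]] if len(sys.argv)>2 else (180,300,220,420)
cv2.imwrite(f'pics/{n}.png',cv2.resize(im[r[0]:r[1],r[2]:r[3],::-1],None,fx=4,fy=4,interpolation=cv2.INTER_CUBIC))
E
python3 snap.py b4
```

```text
7.1667 [ 0.4145  0.1769 -3.1527] [ 0.5451 -0.2166  0.0603]
```

View pics/b4.png

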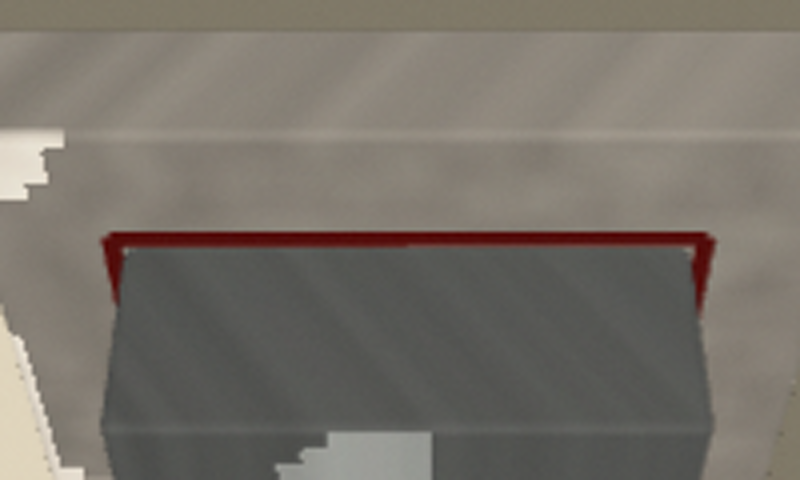

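Request:
send_rows(motion=[[[0, -0.05, -0.05, 0, 0, 0], [0, 0, 0, 0, 0, 0], [0, 0, 0, 0, 0, 0], [0, 0, 0, 0, 0, 0]]])

```text
time: 7.5
tool_pos: [0.5452, -0.2172, 0.06]
tool_rot: [-0.611, -0.347, -0.339, 0.626]
contact_force: [0.2, -0.5, -2.7]
gripper_width: 0.514
```

```bash
python3 snap.py b5
```

```text
7.55 [ 0.4741 -0.2365 -2.0812] [ 0.5452 -0.2172  0.0599]
```

View pics/b5.png

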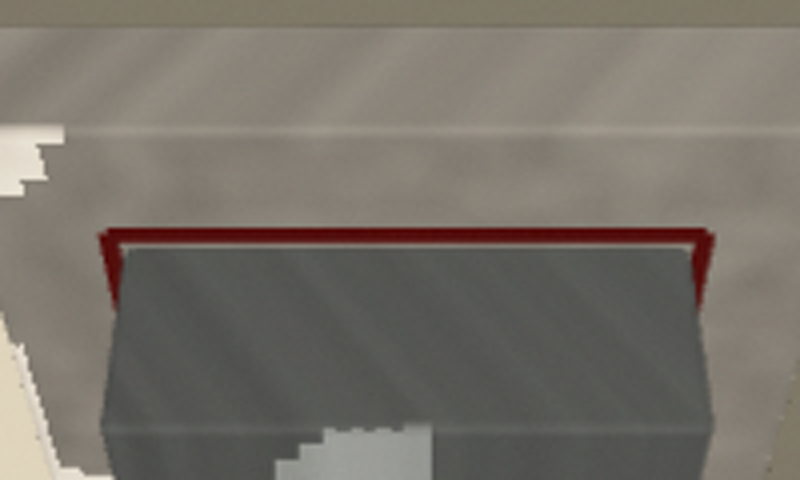

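Request:
send_rows(motion=[[[0, 0.03, -0.06, 0, 0, 0], [0, 0, -0.06, 0, 0, 0], [0, 0, 0, 0, 0, 0], [0, 0, 0, 0, 0, 0]]])

```text
time: 7.88
tool_pos: [0.5453, -0.217, 0.059]
tool_rot: [-0.611, -0.346, -0.339, 0.626]
contact_force: [-0.4, -0.8, -1.2]
gripper_width: 0.518
```

```bash
python3 snap.py b6
```

```text
7.9333 [-1.0168 -0.5585 -1.6065] [ 0.5453 -0.217   0.059 ]
```

View pics/b6.png

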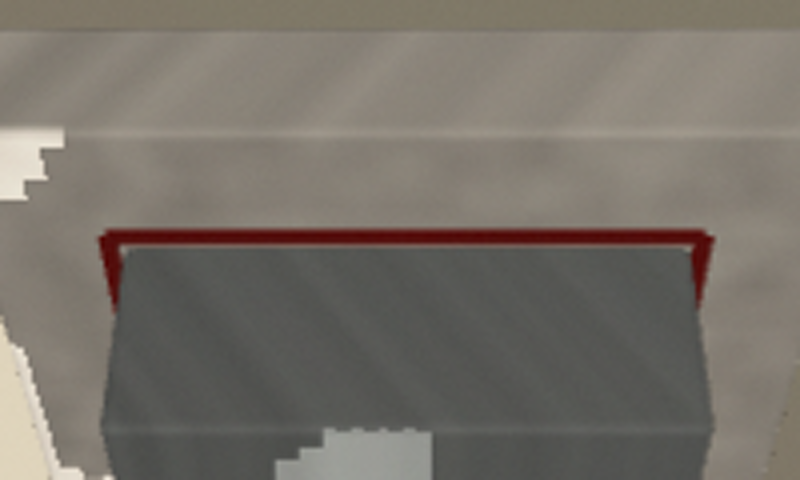

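Request:
send_rows(motion=[[[0, 0, -0.07, 0, 0, 0], [0, 0, 0, 0, 0, 0], [0, 0, 0, 0, 0, 0]]])

```text
time: 8.18
tool_pos: [0.5453, -0.217, 0.0583]
tool_rot: [-0.611, -0.346, -0.339, 0.626]
contact_force: [-1.0, -1.1, -0.1]
gripper_width: 0.513
```

Request:
send_rows(fingers=0.3, motion=[[[0, 0, 0, 0, 0, 0], [0, 0, 0, 0, 0, 0], [0, 0, 0, 0, 0, 0], [0, 0, 0, 0, 0, 0]]])

```text
time: 8.52
tool_pos: [0.5453, -0.2168, 0.058]
tool_rot: [-0.611, -0.347, -0.339, 0.626]
contact_force: [-0.3, -1.2, -0.2]
gripper_width: 0.7
```

```bash
python3 snap.py b7
```

```text
8.5667 [ 1.2431  0.1311 -0.3342] [ 0.5453 -0.2168  0.058 ]
```

View pics/b7_w.png

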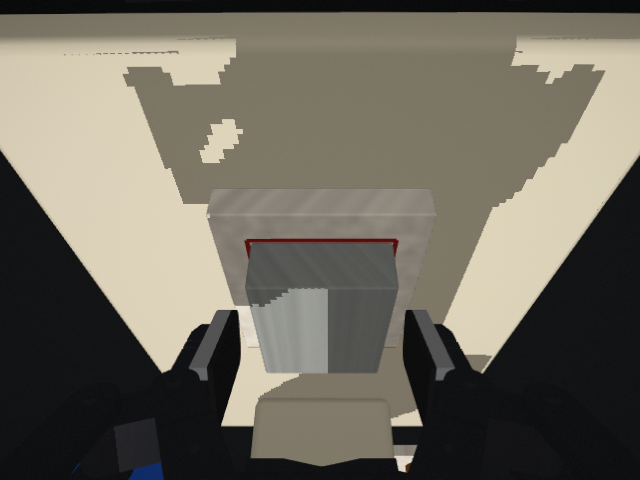

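Request:
send_rows(motion=[[[0, 0.64, 1.0, 0, 0, 0], [0, 0.64, 1.0, 0, 0, 0], [0, 0, 0, 0, 0, 0]]])

```text
time: 8.82
tool_pos: [0.5471, -0.2034, 0.0811]
tool_rot: [-0.612, -0.347, -0.338, 0.625]
contact_force: [0.9, -0.2, 0.1]
gripper_width: 0.701
```

Request:
send_rows(fingers=1.0, motion=[[[0, 0, 0, 0, 0, 0], [0, 0, 0, 0, 0, 0], [0, 0, 0, 0, 0, 0], [0, 0, 0, 0, 0, 0], [0, -0.6, 0, 0, 0, 0], [0, -0.8, 0, 0, 0, 0], [0, -0.42, 0, 0, 0, 0], [0, 0, -0.3, 0, 0, 0], [0, 0, 0, 0, 0, 0]]])

```text
time: 9.57
tool_pos: [0.5446, -0.2227, 0.0742]
tool_rot: [-0.61, -0.347, -0.34, 0.626]
contact_force: [-0.7, 0.6, 0.6]
gripper_width: 0.002
```

```bash
python3 snap.py p1
```

```text
9.6167 [-0.3321  0.089  -1.3384] [ 0.5447 -0.2224  0.0743]
```

View pics/p1_w.png

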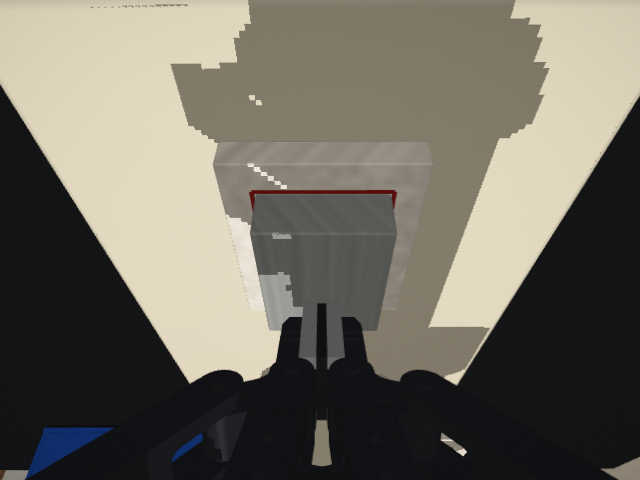

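Request:
send_rows(motion=[[[0, 0.5, 0, 0, 0, 0], [0, 0, -0.1, 0, 0, 0], [0, 0, -0.1, 0, 0, 0], [0, 0, -0.05, 0, 0, 0], [0, 0, 0, 0, 0, 0]]])

```text
time: 10.03
tool_pos: [0.5451, -0.217, 0.0722]
tool_rot: [-0.611, -0.346, -0.34, 0.626]
contact_force: [-0.5, 1.4, -0.4]
gripper_width: -0.004
```

```bash
python3 snap.py p2 130 340 230 420
```

```text
10.0833 [-0.4067 -0.3199  0.1848] [ 0.5451 -0.2171  0.0723]
```

View pics/p2.png

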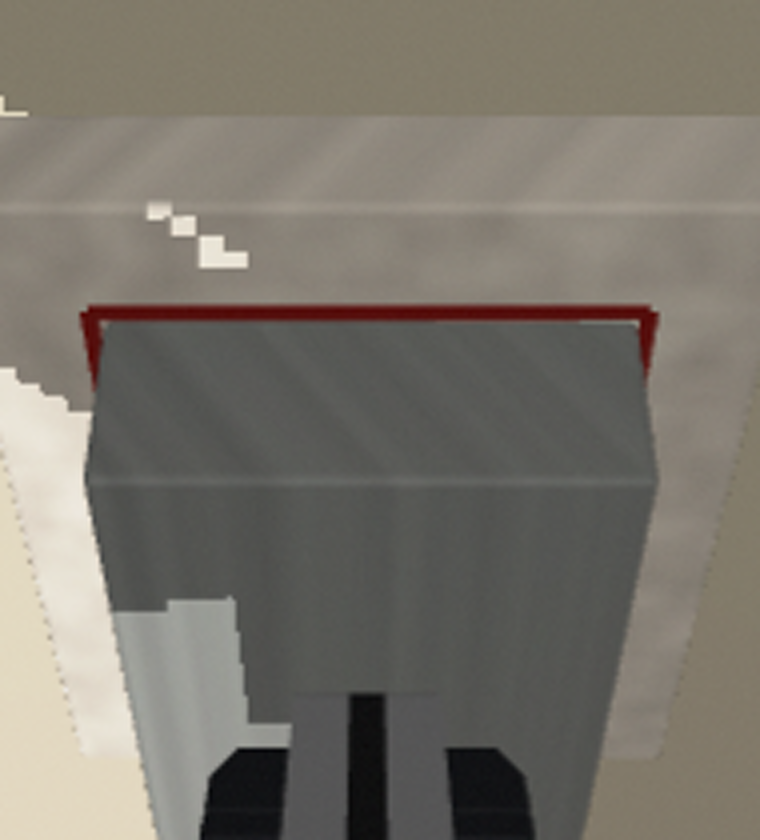

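Request:
send_rows(motion=[[[0, 0, -0.05, 0, 0, 0], [0, 0, -0.05, 0, 0, 0], [0, 0, 0, 0, 0, 0], [0, 0, 0, 0, 0, 0]]])

```text
time: 10.42
tool_pos: [0.5451, -0.2173, 0.0714]
tool_rot: [-0.611, -0.347, -0.34, 0.626]
contact_force: [-0.2, 0.3, 0.1]
gripper_width: 0.0
```

Request:
send_rows(motion=[[[0, 0, -0.05, 0, 0, 0], [0, 0, -0.05, 0, 0, 0], [0, 0, 0, 0, 0, 0], [0, 0, 0, 0, 0, 0]]])

```text
time: 10.75
tool_pos: [0.5452, -0.2172, 0.0704]
tool_rot: [-0.611, -0.347, -0.34, 0.626]
contact_force: [0.4, 0.7, -0.3]
gripper_width: 0.002
```

Request:
send_rows(motion=[[[0, 0, -0.05, 0, 0, 0], [0, 0, -0.05, 0, 0, 0], [0, 0, -0.05, 0, 0, 0], [0, 0, 0, 0, 0, 0], [0, 0, 0, 0, 0, 0]]])

```text
time: 11.17
tool_pos: [0.5452, -0.2173, 0.0692]
tool_rot: [-0.611, -0.346, -0.339, 0.626]
contact_force: [-1.0, -0.1, 3.4]
gripper_width: -0.003
```

```bash
python3 snap.py p3 130 340 230 420
```

```text
11.2167 [-1.1943  0.1898  2.5302] [ 0.5452 -0.2173  0.0692]
```

View pics/p3.png

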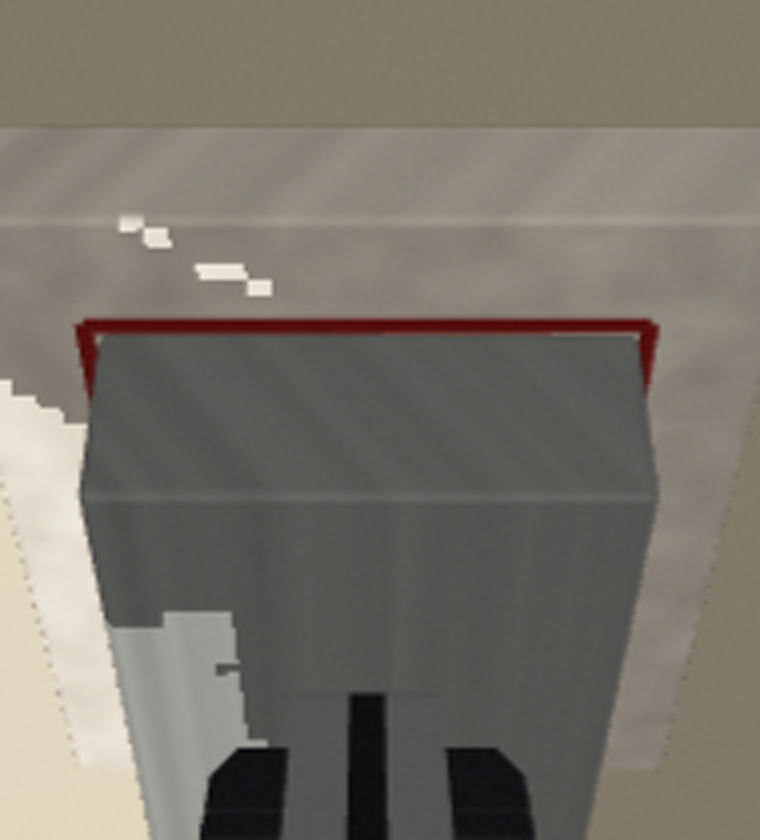

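Request:
send_rows(motion=[[[0, 0, -0.05, 0, 0, 0], [0, 0, -0.05, 0, 0, 0], [0, 0, -0.05, 0, 0, 0], [0, 0, 0, 0, 0, 0], [0, 0, 0, 0, 0, 0], [0, 0, 0, 0, 0, 0]]])

```text
time: 11.72
tool_pos: [0.5453, -0.2173, 0.0678]
tool_rot: [-0.611, -0.346, -0.339, 0.626]
contact_force: [-1.5, 0.9, 5.9]
gripper_width: -0.005
```

Request:
send_rows(fingers=1.0, motion=[[[0, 0, 0.3, 0, 0, 0], [0, 0.6, 1.0, 0, 0, 0], [0, 2.0, 0.3, 0, 0, 0], [0, 3.6, 0.2, 0, 0, 0], [0, 3.6, 0.3, 0, 0, 0], [-0.4, 3.8, 0.2, 0, 0, 0.012], [-0.8, 3.8, 0, 0, 0, 0.012], [-1.0, 3.8, 0, 0, 0, 0.015], [-1.0, 3.4, 0, 0, 0, 0.015], [-0.7, 2.0, 0, 0, 0, 0.015], [-0.3, 0.76, 0, 0, 0, 0.006], [0, 0, 0, 0, 0, 0]]])

```text
time: 12.72
tool_pos: [0.5025, 0.0581, 0.0904]
tool_rot: [0.635, 0.333, 0.353, -0.601]
contact_force: [0.3, -0.6, 0.3]
gripper_width: -0.001
```

Request:
send_rows(fingers=0.3, motion=[[[0, 0, 0, 0, 0, 0], [0, 0, 0, 0, 0, 0]]])

```text
time: 12.88
tool_pos: [0.5034, 0.0555, 0.0905]
tool_rot: [0.634, 0.334, 0.352, -0.603]
contact_force: [-0.1, -0.2, 0.0]
gripper_width: 0.275
```

```bash
python3 -c "
from w import *
from b import redfit
look('brass_plate',(.064,.046,.014),0,(.5033,.062),'pics/w4.png')
go(grasp((.5033,.062),1.622,.09,.006),1.622)
Cs=[]
for cn in ('scene','side'):
    im=manip.grab_frame(cn); cv2.imwrite(f'pics/d_{cn}.png',im[:,:,::-1]); C=cam(cn)
    for t in manip.trace('steel_plate',cn)[:1]:
        p,e=fitbox([(C,t['region'])],(.064,.046,.018),.048,(.545,-.212)); print(cn,t['confidence'],p,e)
a=cv2.resize(cv2.imread('pics/d_scene.png')[220:290,120:210],(450,350),interpolation=2); b=cv2.resize(cv2.imread('pics/d_side.png')[360:440,180:270],(394,350),interpolation=2)
cv2.imwrite('pics/d.png',np.hstack([a,b[:,:350]]))
"
```

```text
brass_plate 0.69 348.0 386.0 11311 [ 0.5153 -0.2695  6.056 ] rms 35.76
brass_plate 0.55 324.0 154.0 11832 [0.5023 0.0632 1.626 ] rms 0.95
t 12.9833 dp cm [ 0.0184  0.0745 -0.049 ] rv [-0.0006 -0.0015  0.0015] rows>= 0.02220297557858744 F [-0.5063  0.5042 -0.2232] w 0.4476416181104956
scene 0.97 [ 0.5434 -0.2108  1.5257] 0.7818273368145189
side 0.74 [ 0.5452 -0.2131  1.5504] 0.45307091507823316
```

View pics/d.png

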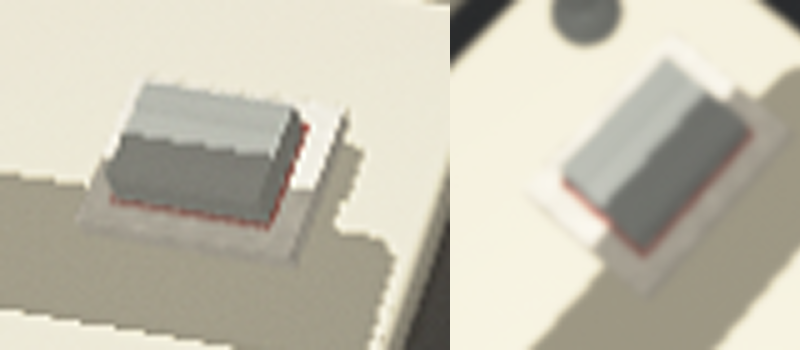

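View pics/w4.png

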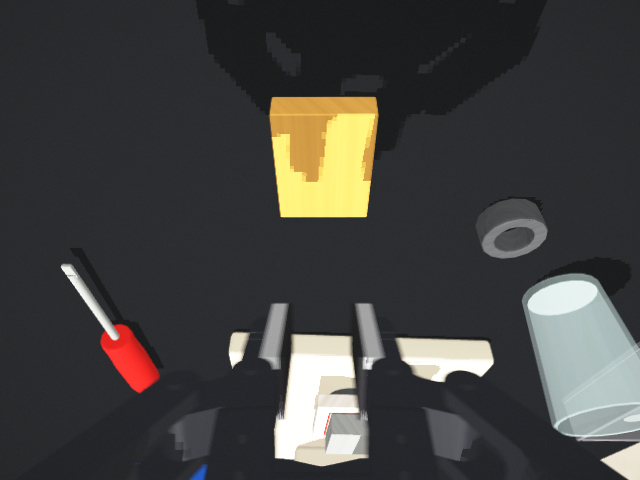

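Request:
send_rows(motion=[[[0.1, 0.05, -2.5, 0, 0, 0.003], [0, 0, -2.5, 0, 0, 0], [0, 0, -2.0, 0, 0, 0], [0, 0, -1.0, 0, 0, 0], [0, 0, -0.4, 0, 0, 0], [0, 0, 0, 0, 0, 0], [0, 0, 0, 0, 0, 0]]])

```text
time: 13.77
tool_pos: [0.5049, 0.0569, 0.0073]
tool_rot: [0.635, 0.333, 0.352, -0.601]
contact_force: [0.7, 0.3, 0.0]
gripper_width: 0.701
```

```bash
python3 snap.py q1
```

```text
13.8167 [1.1349 0.0997 0.0967] [0.5053 0.0571 0.0077]
```

View pics/q1_w.png

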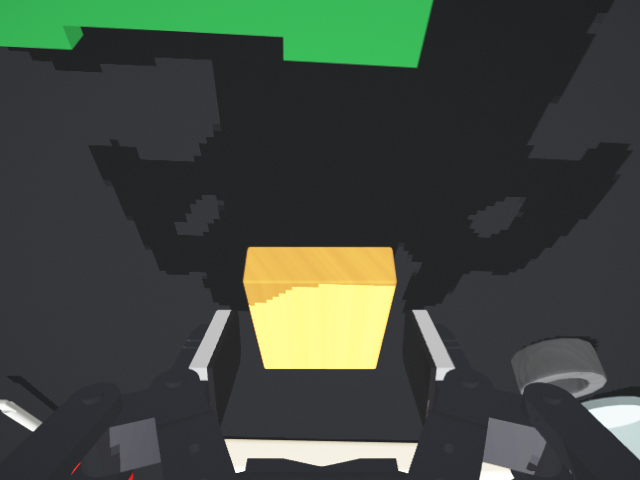

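Request:
send_rows(fingers=1.0, motion=[[[0, 0, 0, 0, 0, 0], [0, 0, 0, 0, 0, 0], [0, 0, 0, 0, 0, 0], [0, 0, 0, 0, 0, 0], [0, 0, 0, 0, 0, 0]]])

```text
time: 14.23
tool_pos: [0.5056, 0.0573, 0.0083]
tool_rot: [0.635, 0.334, 0.352, -0.601]
contact_force: [-1.4, 1.8, 6.4]
gripper_width: 0.511
```

Request:
send_rows(motion=[[[0, 0, 0.3, 0, 0, 0], [0, 0, 0.7, 0, 0, 0], [0, 0, 1.5, 0, 0, 0], [0, 0, 1.5, 0, 0, 0], [0, 0, 0, 0, 0, 0], [0, 0, 0, 0, 0, 0]]])

```text
time: 14.73
tool_pos: [0.5045, 0.0571, 0.0469]
tool_rot: [0.635, 0.334, 0.353, -0.601]
contact_force: [-0.2, 1.0, -2.7]
gripper_width: 0.512
```

```bash
python3 snap.py q2 225 395 225 425; python3 -c "
from g import *
print(manip.state()['joint_vel']);go([.5464,-.05,.090],1.5468)"
```

```text
14.7833 [-0.0858  0.5798 -3.1546] [0.5038 0.0569 0.046 ]
[ 0.0007  0.0177  0.0157  0.0002  0.0029 -0.0006]
t 14.7833 dp cm [  4.2633 -10.6892   4.3992] rv [-0.0013 -0.0019 -0.0784] rows>= 3.0049273097704647 F [-0.0858  0.5798 -3.1546] w 0.5119877288396543
```

View pics/q2.png

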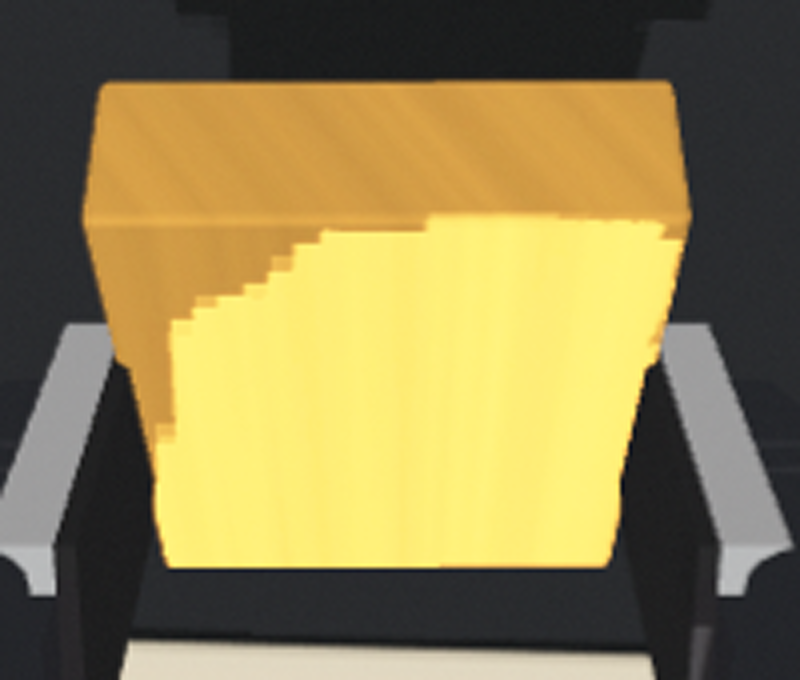

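```bash
python3 -c "
from pnp import *
f=lambda x,y:(225+x/4,225+y/4)
pnp([f(101,83),f(671,82),f(83,217),f(691,215),f(166,568),f(609,568)],.014)
"
```

```text
reproj 1.3161513917062564
plate origin rel TCP: along d 4.4 mm, left 1.7, up -9.2 euler zyx deg (yaw,pitch,roll) [0.1416 0.4491 0.0298]
```

Request:
send_rows(motion=[[[0.3, -1.0, 1.5, 0, 0, -0.01], [1.0, -2.6, 1.5, 0, 0, -0.02], [1.2, -3.4, 1.0, 0, 0, -0.02], [1.0, -3.6, 0.19, 0, 0, -0.02], [0.6, -3.6, 0, 0, 0, -0.008], [0, -3.6, -0.2, 0, 0, 0], [0, -3.5, -0.2, 0, 0, 0], [0, -3.0, 0, 0, 0, 0], [0, -1.8, 0, 0, 0, 0], [0, -1.0, 0, 0, 0, 0], [0, -0.38, 0, 0, 0, 0], [0, 0, 0, 0, 0, 0]]])

```text
time: 15.78
tool_pos: [0.5446, -0.2184, 0.084]
tool_rot: [-0.61, -0.347, -0.34, 0.626]
contact_force: [0.8, 0.7, -2.3]
gripper_width: 0.511
```

```bash
python3 snap.py q3; python3 -c "
from g import *
go([.5456,-.2183,.084],1.5468)"
```

```text
15.8333 [ 0.4992 -0.266  -2.334 ] [ 0.5449 -0.2176  0.084 ]
t 15.8333 dp cm [ 0.0747 -0.0692  0.0002] rv [-0.0014 -0.0023 -0.0003] rows>= 0.024840470364300093 F [ 0.4992 -0.266  -2.334 ] w 0.5109484376250515
```

View pics/q3_w.png

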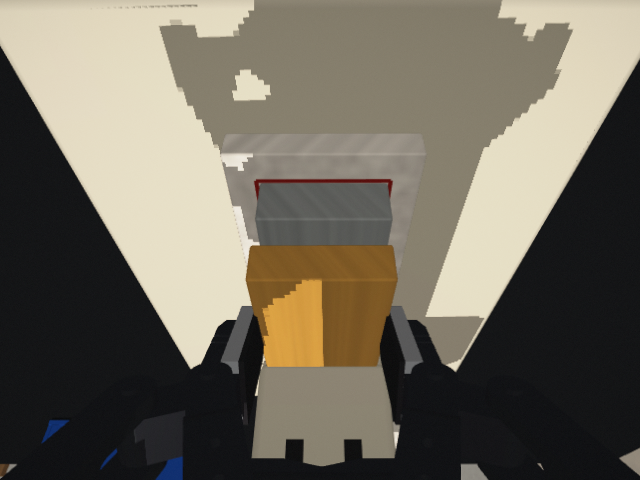

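Request:
send_rows(motion=[[[0.04, 0, -0.4, 0, 0, 0], [0, 0, -0.3, 0, 0, 0], [0, 0, -0.1, 0, 0, 0], [0, 0, 0, 0, 0, 0], [0, 0, 0, 0, 0, 0]]])

```text
time: 16.25
tool_pos: [0.5455, -0.2174, 0.076]
tool_rot: [-0.611, -0.346, -0.34, 0.626]
contact_force: [0.3, -0.3, -2.6]
gripper_width: 0.511
```

```bash
python3 snap.py q4
```

```text
16.3 [-0.1455 -0.1983 -3.1144] [ 0.5456 -0.2175  0.0762]
```

View pics/q4.png

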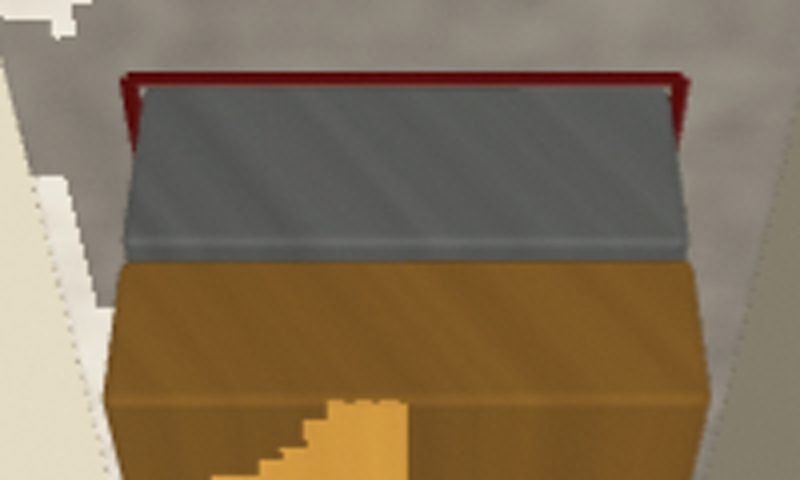

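Request:
send_rows(motion=[[[0, 0.03, -0.1, 0, 0, 0], [0, 0, -0.08, 0, 0, 0], [0, 0, 0, 0, 0, 0], [0, 0, 0, 0, 0, 0]]])

```text
time: 16.63
tool_pos: [0.5456, -0.2177, 0.0746]
tool_rot: [-0.611, -0.347, -0.339, 0.626]
contact_force: [-0.2, 0.0, -2.4]
gripper_width: 0.512
```

```bash
python3 snap.py q5
```

```text
16.6833 [ 0.3852  0.3819 -2.946 ] [ 0.5456 -0.2177  0.0746]
```

View pics/q5.png

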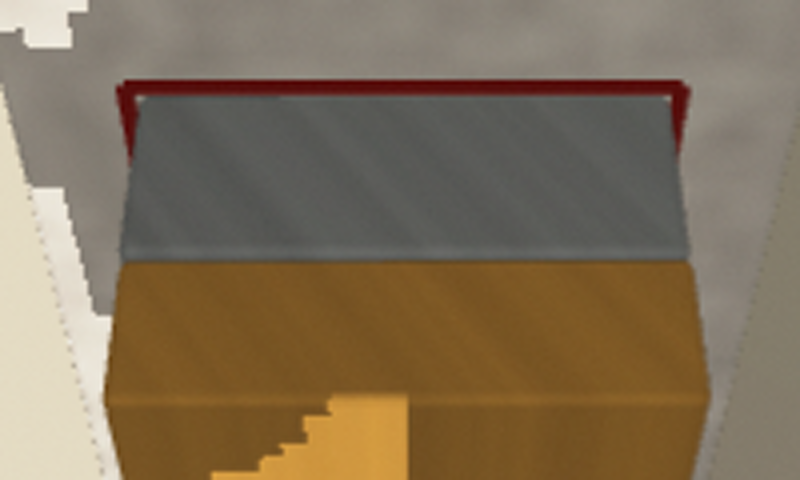

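Request:
send_rows(motion=[[[0, 0, -0.08, 0, 0, 0], [0, 0, 0, 0, 0, 0], [0, 0, 0, 0, 0, 0], [0, 0, 0, 0, 0, 0]]])

```text
time: 17.02
tool_pos: [0.5457, -0.2178, 0.074]
tool_rot: [-0.611, -0.347, -0.339, 0.626]
contact_force: [-0.5, 0.7, -1.8]
gripper_width: 0.513
```

```bash
python3 snap.py q6
```

```text
17.0667 [-0.3366  0.1342 -1.1729] [ 0.5457 -0.2177  0.0739]
```

View pics/q6.png

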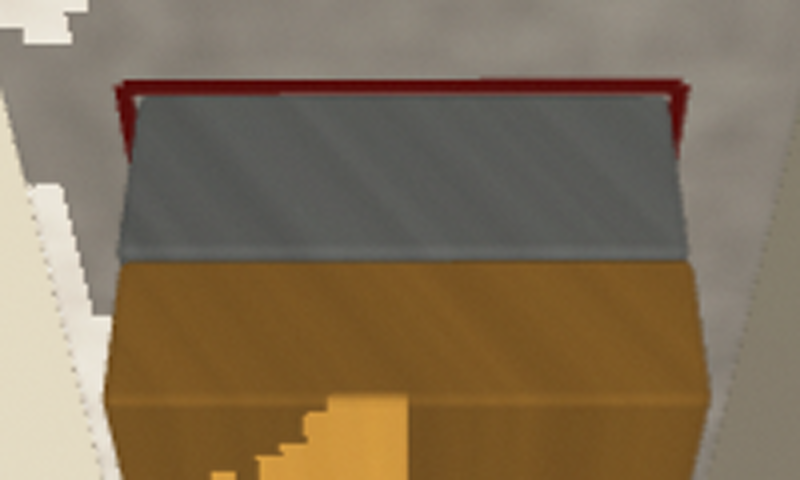

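Request:
send_rows(motion=[[[0, 0, 0.15, 0, 0, 0], [-0.02, 0.05, 0, 0, 0, 0], [0, 0, -0.1, 0, 0, 0], [0, 0, -0.09, 0, 0, 0], [0, 0, 0, 0, 0, 0], [0, 0, 0, 0, 0, 0]]])

```text
time: 17.57
tool_pos: [0.5454, -0.2171, 0.0735]
tool_rot: [-0.611, -0.347, -0.339, 0.626]
contact_force: [-0.5, 2.2, -0.9]
gripper_width: 0.51
```

```bash
python3 snap.py q7
```

```text
17.6167 [-0.6917  1.1441  0.3727] [ 0.5454 -0.2171  0.0735]
```

View pics/q7.png

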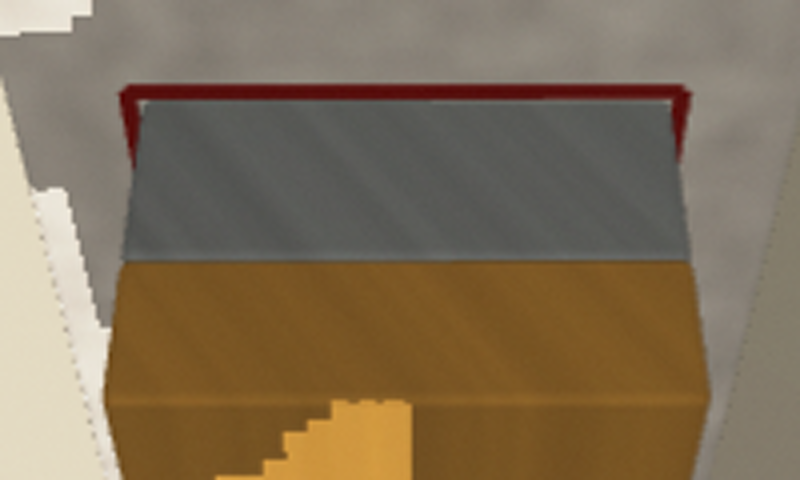

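Request:
send_rows(fingers=0.3, motion=[[[0, 0, -0.03, 0, 0, 0], [0, 0, 0, 0, 0, 0], [0, 0, 0, 0, 0, 0], [0, 0, 0, 0, 0, 0]]])

```text
time: 17.95
tool_pos: [0.5456, -0.2173, 0.0733]
tool_rot: [-0.611, -0.347, -0.339, 0.626]
contact_force: [0.3, -0.4, -0.5]
gripper_width: 0.701
```

```bash
python3 snap.py q8
```

```text
18.0 [-0.2047 -0.0283  0.5455] [ 0.5455 -0.2173  0.0733]
```

View pics/q8.png

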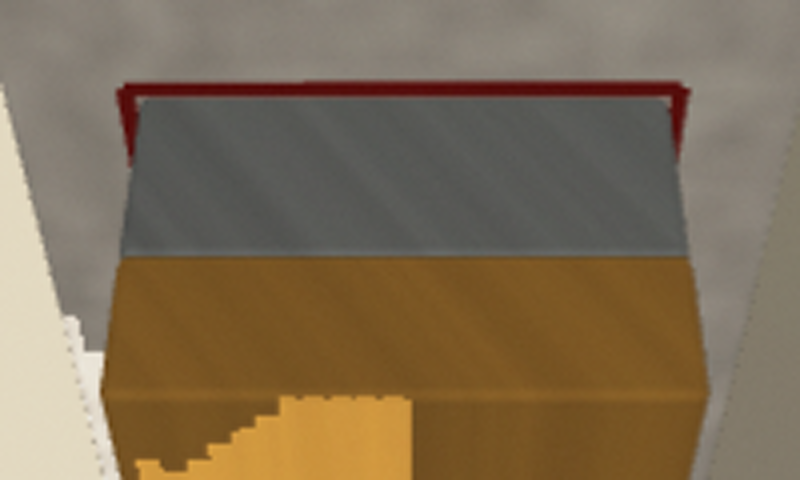

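Request:
send_rows(motion=[[[0, 0.45, 0.75, 0, 0, 0], [0, 0.45, 0.75, 0, 0, 0], [0, 0, 0, 0, 0, 0]]])

```text
time: 18.25
tool_pos: [0.5468, -0.2077, 0.0905]
tool_rot: [-0.612, -0.347, -0.338, 0.625]
contact_force: [0.7, 0.3, -0.1]
gripper_width: 0.701
```

Request:
send_rows(fingers=1.0, motion=[[[0, 0, 0, 0, 0, 0], [0, 0, 0, 0, 0, 0], [0, 0, 0, 0, 0, 0], [0, 0, 0, 0, 0, 0], [0, -0.4, 0, 0, 0, 0], [0, -0.5, 0, 0, 0, 0], [0, 0, -0.3, 0, 0, 0], [0, 0, -0.1, 0, 0, 0], [0, 0, 0, 0, 0, 0], [0, 0, 0, 0, 0, 0]]])

```text
time: 19.08
tool_pos: [0.5451, -0.2171, 0.0836]
tool_rot: [-0.611, -0.346, -0.34, 0.626]
contact_force: [0.4, -0.2, -0.0]
gripper_width: -0.001
```

Request:
send_rows(motion=[[[0, 0, -0.05, 0, 0, 0], [0, 0, -0.05, 0, 0, 0], [0, 0, -0.05, 0, 0, 0], [0, 0, 0, 0, 0, 0], [0, 0, 0, 0, 0, 0]]])

```text
time: 19.5
tool_pos: [0.5454, -0.2171, 0.0827]
tool_rot: [-0.611, -0.347, -0.339, 0.626]
contact_force: [-0.1, 0.4, 0.1]
gripper_width: -0.0
```

Request:
send_rows(motion=[[[0, 0, -0.05, 0, 0, 0], [0, 0, -0.05, 0, 0, 0], [0, 0, -0.05, 0, 0, 0], [0, 0, 0, 0, 0, 0], [0, 0, 0, 0, 0, 0]]])

```text
time: 19.92
tool_pos: [0.5455, -0.2171, 0.0813]
tool_rot: [-0.611, -0.347, -0.339, 0.626]
contact_force: [-1.2, 1.3, 2.8]
gripper_width: 0.0
```

```bash
python3 snap.py q9 130 340 230 420
```

```text
19.9667 [-1.089   1.6209  2.6342] [ 0.5455 -0.2172  0.0813]
```

View pics/q9.png

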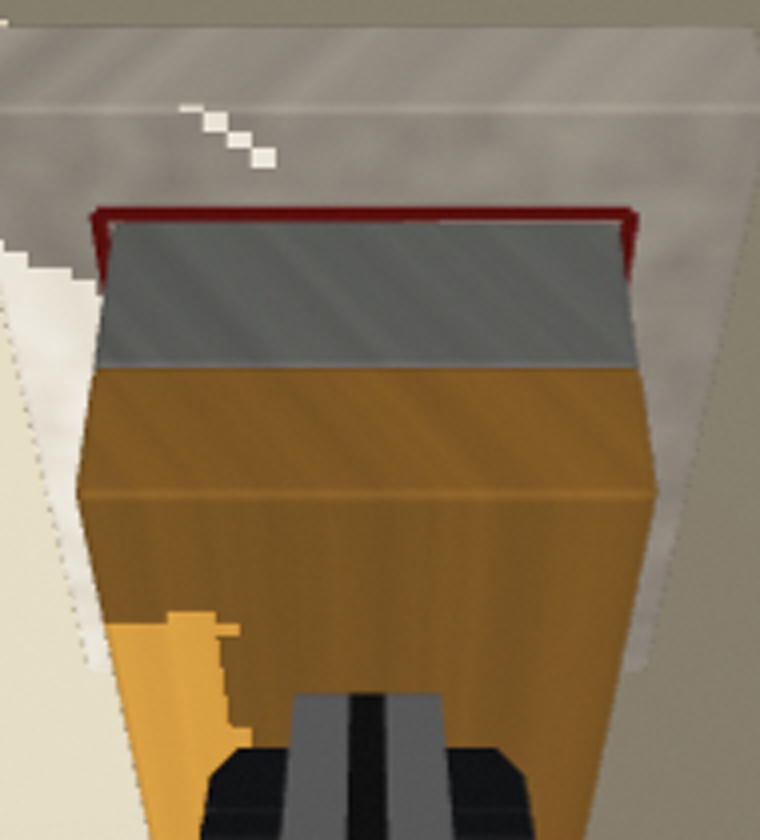

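2.7 N; about 1.6 mm more brings it to 6 N. The stack reads flush.

Request:
send_rows(motion=[[[0, 0, -0.06, 0, 0, 0], [0, 0, -0.06, 0, 0, 0], [0, 0, -0.06, 0, 0, 0], [0, 0, 0, 0, 0, 0], [0, 0, 0, 0, 0, 0], [0, 0, 0, 0, 0, 0]]])

```text
time: 20.47
tool_pos: [0.5455, -0.2172, 0.0798]
tool_rot: [-0.611, -0.347, -0.339, 0.626]
contact_force: [-2.1, 1.8, 6.1]
gripper_width: 0.003
```

Request:
send_rows(motion=[[[0, 0, 0.3, 0, 0, 0], [0, 0.6, 1.0, 0, 0, 0], [0, 2.0, 0.6, 0, 0, 0], [0, 3.6, 0.3, 0, 0, 0], [0, 3.8, 0.3, 0, 0, -0.01], [-0.5, 3.8, 0.2, 0, 0, -0.03], [-0.6, 3.8, 0, 0, 0, -0.03], [-0.7, 3.8, 0, 0, 0, -0.03], [-0.7, 3.8, 0, 0, 0, -0.03], [-0.7, 3.8, 0, 0, 0, -0.03], [-0.7, 3.8, 0, 0, 0, -0.03], [-0.7, 3.8, 0, 0, 0, -0.03]]])

```text
time: 21.47
tool_pos: [0.4984, 0.1511, 0.1063]
tool_rot: [-0.538, -0.382, -0.299, 0.689]
contact_force: [1.2, -0.8, 0.6]
gripper_width: -0.0
```

Request:
send_rows(fingers=0.3, motion=[[[-0.7, 3.8, -0.3, 0, 0, -0.03], [-0.6, 3.6, -0.5, 0, 0, -0.03], [-0.5, 3.0, -0.5, 0, 0, -0.02], [-0.28, 2.0, -0.3, 0, 0, -0.007], [0, 1.15, 0, 0, 0, 0], [0, 0, 0, 0, 0, 0], [0, 0, 0, 0, 0, 0]]])

```text
time: 22.05
tool_pos: [0.4786, 0.2842, 0.0903]
tool_rot: [-0.508, -0.394, -0.283, 0.712]
contact_force: [-0.4, -0.5, -0.6]
gripper_width: 0.699
```

```bash
python3 -c "
from w import *
look('blue_plate',(.064,.046,.010),0,(.481,.2895),'pics/w5.png')
go(grasp((.481,.2895),1.24,.09,.006),1.24)
for cn in ('scene','side'):
    im=manip.grab_frame(cn); cv2.imwrite(f'pics/e_{cn}.png',im[:,:,::-1])
a=cv2.resize(cv2.imread('pics/e_scene.png')[210:290,120:210],(450,400),interpolation=2); b=cv2.resize(cv2.imread('pics/e_side.png')[350:430,180:260],(350,350),interpolation=2)
cv2.imwrite('pics/e.png',np.hstack([a[:350],b]))
"
```

```text
blue_plate 0.97 115.0 224.0 7271 [0.351  0.2807 1.253 ] rms 1.28
blue_plate 0.78 105.0 28.0 7932 [0.4271 0.3586 5.8193] rms 22.96
t 22.15 dp cm [ 0.0326  0.0506 -0.0462] rv [-0.0009 -0.0012  0.0006] rows>= 0.018524717942799265 F [-0.0135  0.2747 -0.5442] w 0.7009702142167313
```

View pics/e.png

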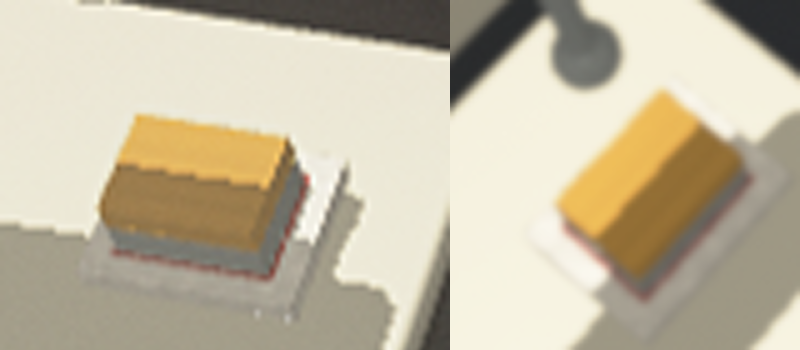

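View pics/w5.png

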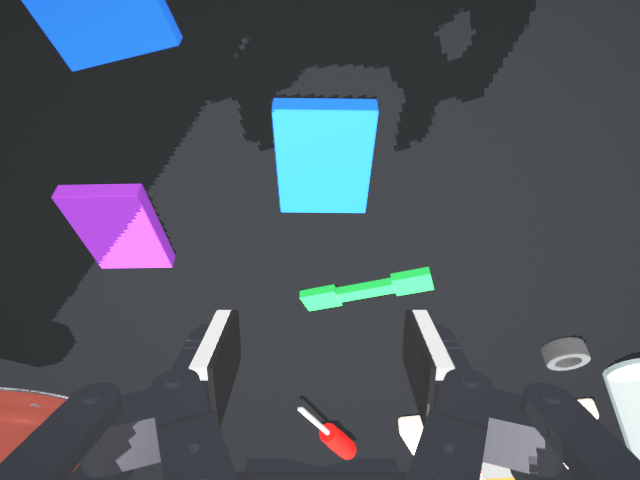

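Request:
send_rows(motion=[[[0.1, -0.03, -2.5, 0, 0, -0.015], [0, 0, -2.5, 0, 0, 0], [0, 0, -2.0, 0, 0, 0], [0, 0, -1.0, 0, 0, 0], [0, 0, -0.5, 0, 0, 0], [0, 0, 0, 0, 0, 0]]])

```text
time: 22.75
tool_pos: [0.4791, 0.2832, 0.0045]
tool_rot: [-0.502, -0.396, -0.279, 0.716]
contact_force: [-0.2, -0.3, -0.6]
gripper_width: 0.702
```

```bash
python3 snap.py r1
```

```text
22.8 [ 0.3345  0.2189 -0.4004] [0.4798 0.2838 0.0056]
```

View pics/r1_w.png

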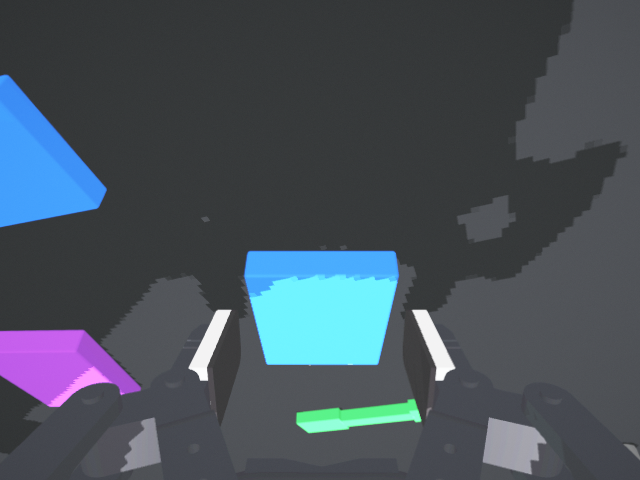

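Request:
send_rows(fingers=1.0, motion=[[[0, 0, 0, 0, 0, 0], [0, 0, 0, 0, 0, 0], [0, 0, 0, 0, 0, 0], [0, 0, 0, 0, 0, 0], [0, 0, 0, 0, 0, 0]]])

```text
time: 23.22
tool_pos: [0.4809, 0.2849, 0.0072]
tool_rot: [-0.503, -0.398, -0.279, 0.715]
contact_force: [0.3, 2.5, 5.5]
gripper_width: 0.502
```

Request:
send_rows(motion=[[[0, 0, 0.3, 0, 0, 0], [0, 0, 0.7, 0, 0, 0], [0, 0, 1.5, 0, 0, 0], [0, 0, 1.5, 0, 0, 0], [0, 0, 0, 0, 0, 0], [0, 0, 0, 0, 0, 0]]])

```text
time: 23.72
tool_pos: [0.4807, 0.2848, 0.0472]
tool_rot: [-0.503, -0.398, -0.28, 0.715]
contact_force: [-0.6, 0.9, 0.5]
gripper_width: 0.5
```

```bash
python3 snap.py r2 225 395 225 425; python3 -c "
from g import *
go([.5458,-.05,.090],1.5468)"
```

```text
23.7667 [-1.0252  0.6034 -0.5285] [0.48   0.2844 0.0461]
t 23.7667 dp cm [  6.5821 -33.4375   4.3922] rv [-0.0025 -0.0001  0.3214] rows>= 8.380748433609265 F [-1.0252  0.6034 -0.5285] w 0.4956517416377449
```

View pics/r2.png

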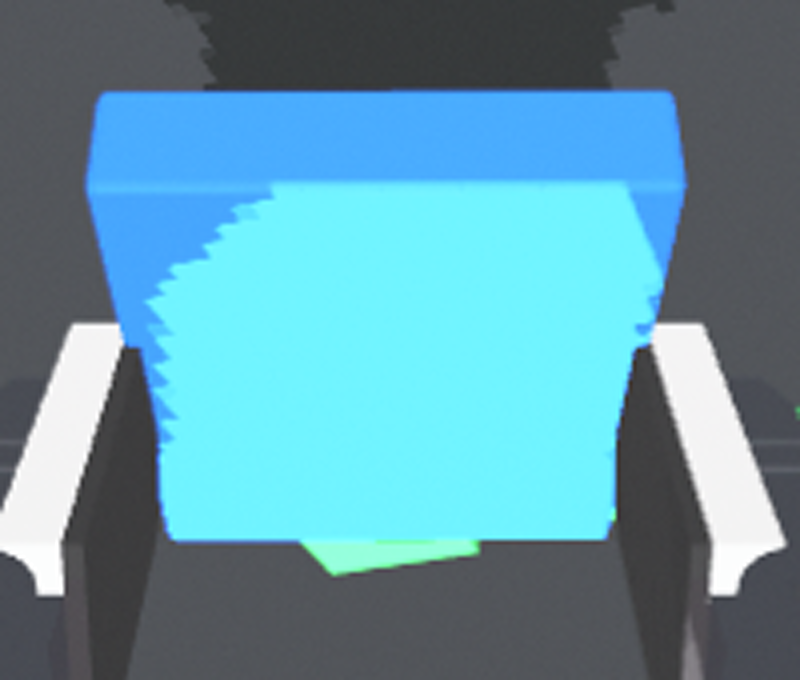

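```bash
python3 -c "
from pnp import *
f=lambda x,y:(225+x/4,225+y/4)
pnp([f(98,92),f(673,92),f(88,187),f(685,186),f(168,540),f(608,540)],.010)
"
```

```text
reproj 1.080254106570436
plate origin rel TCP: along d 4.0 mm, left 1.6, up -8.1 euler zyx deg (yaw,pitch,roll) [ 0.2351  0.091  -0.1096]
```

Request:
send_rows(motion=[[[0.2, -1.0, 1.2, 0, 0, 0.02], [0.5, -2.8, 1.2, 0, 0, 0.03], [0.6, -3.8, 1.2, 0, 0, 0.03], [0.6, -3.8, 1.0, 0, 0, 0.03], [0.6, -3.8, 0.4, 0, 0, 0.03], [0.6, -3.8, 0, 0, 0, 0.03], [0.6, -3.8, 0, 0, 0, 0.03], [0.6, -3.8, 0, 0, 0, 0.03], [0.6, -3.8, 0, 0, 0, 0.03], [0.6, -3.8, 0, 0, 0, 0.03], [0.6, -3.8, 0, 0, 0, 0.03], [0.48, -3.8, 0, 0, 0, 0.002]]])

```text
time: 24.77
tool_pos: [0.5443, -0.1356, 0.0943]
tool_rot: [-0.611, -0.346, -0.34, 0.626]
contact_force: [0.7, -0.5, -1.1]
gripper_width: 0.496
```

Request:
send_rows(motion=[[[0, -3.4, -0.3, 0, 0, 0], [0, -2.2, -0.29, 0, 0, 0], [0, -1.4, 0, 0, 0, 0], [0, -0.9, 0, 0, 0, 0], [0, -0.38, 0, 0, 0, 0], [0, 0, 0, 0, 0, 0], [0, 0, 0, 0, 0, 0]]])

```text
time: 25.35
tool_pos: [0.5455, -0.2158, 0.0892]
tool_rot: [-0.611, -0.347, -0.34, 0.625]
contact_force: [-0.2, 0.7, -0.6]
gripper_width: 0.496
```

```bash
python3 snap.py r3; python3 -c "
from g import *
go([.5458,-.2171,.089],1.5468)"
```

```text
25.4 [ 0.5322  1.0097 -1.4533] [ 0.5456 -0.2156  0.0892]
t 25.4 dp cm [ 0.0237 -0.1484 -0.0239] rv [-0.0012 -0.0017 -0.0019] rows>= 0.03712207052328641 F [ 0.5322  1.0097 -1.4533] w 0.49598943970678117
```

View pics/r3.png

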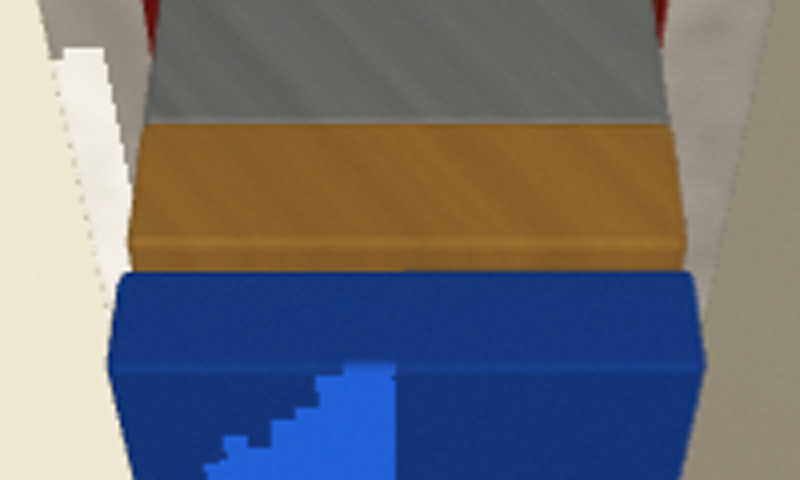

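Request:
send_rows(motion=[[[0.02, 0, -0.15, 0, 0, 0], [0, 0, -0.1, 0, 0, 0], [0, 0, 0, 0, 0, 0], [0, 0, 0, 0, 0, 0], [0, 0, 0, 0, 0, 0]]])

```text
time: 25.82
tool_pos: [0.5456, -0.2165, 0.0868]
tool_rot: [-0.611, -0.346, -0.34, 0.626]
contact_force: [0.1, 0.2, -1.1]
gripper_width: 0.499
```

```bash
python3 snap.py r4
```

```text
25.8667 [-1.0434  0.3295 -1.3951] [ 0.5456 -0.2166  0.0868]
```

View pics/r4.png

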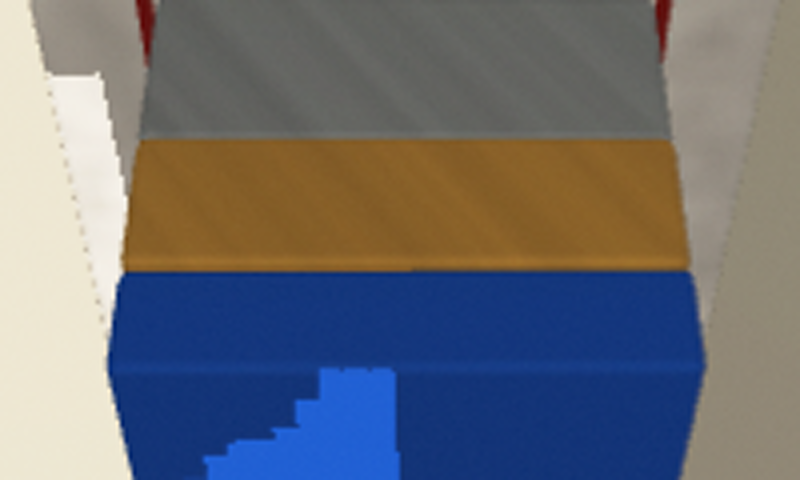

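Request:
send_rows(motion=[[[0, 0, -0.09, 0, 0, 0], [0, 0, 0, 0, 0, 0], [0, 0, 0, 0, 0, 0], [0, 0, 0, 0, 0, 0]]])

```text
time: 26.2
tool_pos: [0.5456, -0.2168, 0.086]
tool_rot: [-0.611, -0.347, -0.339, 0.626]
contact_force: [0.5, -0.0, -1.1]
gripper_width: 0.497
```

```bash
python3 snap.py r5
```

```text
26.25 [ 0.9408 -0.0827 -0.3596] [ 0.5456 -0.2168  0.086 ]
```

View pics/r5.png

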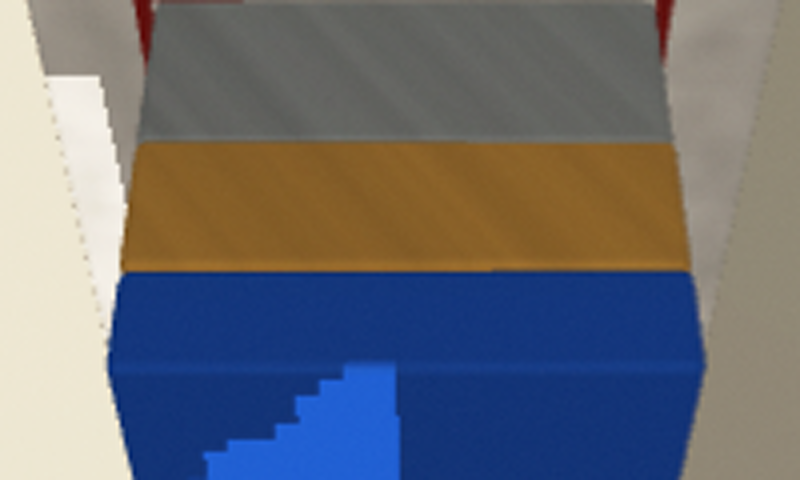

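Request:
send_rows(motion=[[[0, 0.03, -0.04, 0, 0, 0], [0, 0, -0.04, 0, 0, 0], [0, 0, 0, 0, 0, 0], [0, 0, 0, 0, 0, 0]]])

```text
time: 26.58
tool_pos: [0.5456, -0.2165, 0.0853]
tool_rot: [-0.611, -0.347, -0.339, 0.626]
contact_force: [-0.2, -0.4, 0.8]
gripper_width: 0.497
```

```bash
python3 snap.py r6
```

```text
26.6333 [ 0.5129 -0.1887  1.043 ] [ 0.5456 -0.2165  0.0853]
```

View pics/r6.png

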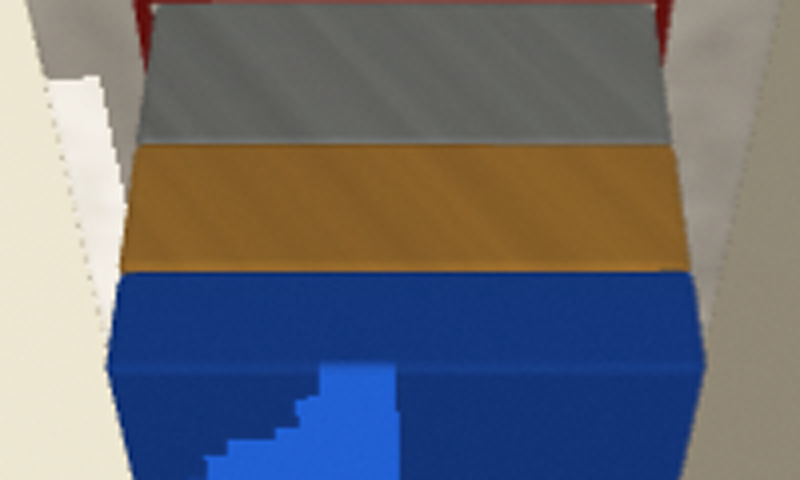

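Request:
send_rows(fingers=0.3, motion=[[[0, 0, 0.03, 0, 0, 0], [0, 0, 0, 0, 0, 0], [0, 0, 0, 0, 0, 0], [0, 0, 0, 0, 0, 0]]])

```text
time: 26.97
tool_pos: [0.5455, -0.2164, 0.0853]
tool_rot: [-0.611, -0.347, -0.34, 0.626]
contact_force: [-0.1, 0.5, -0.3]
gripper_width: 0.696
```

```bash
python3 snap.py r7 180 380 220 420
```

```text
27.0167 [-0.1878 -1.0061 -0.1569] [ 0.5455 -0.2164  0.0854]
```

View pics/r7_w.png

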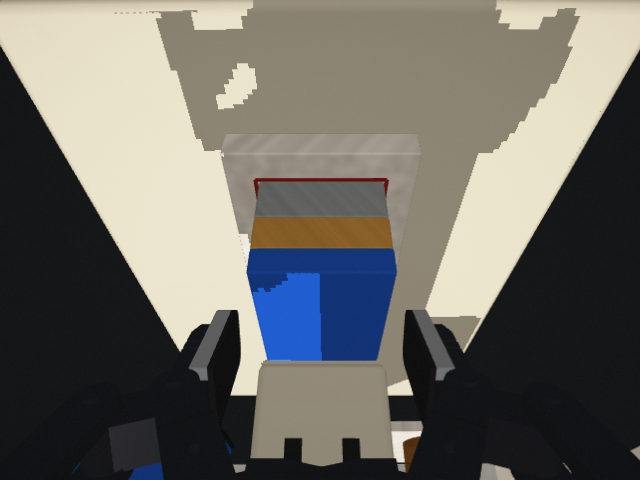

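Request:
send_rows(motion=[[[0, 0.35, 0.5, 0, 0, 0], [0, 0.3, 0.5, 0, 0, 0], [0, 0, 0, 0, 0, 0]]])

```text
time: 27.27
tool_pos: [0.5465, -0.2096, 0.097]
tool_rot: [-0.611, -0.347, -0.339, 0.625]
contact_force: [0.6, 0.2, -0.3]
gripper_width: 0.693
```

Request:
send_rows(fingers=1.0, motion=[[[0, 0, 0, 0, 0, 0], [0, 0, 0, 0, 0, 0], [0, 0, 0, 0, 0, 0], [0, 0, 0, 0, 0, 0], [0, -0.2, -0.1, 0, 0, 0], [0, -0.27, -0.1, 0, 0, 0], [0, 0, -0.05, 0, 0, 0], [0, 0, 0, 0, 0, 0], [0, 0, 0, 0, 0, 0]]])

```text
time: 28.02
tool_pos: [0.5454, -0.2147, 0.0928]
tool_rot: [-0.611, -0.347, -0.34, 0.626]
contact_force: [-0.6, -0.1, 0.1]
gripper_width: 0.0
```

Request:
send_rows(motion=[[[0, 0, -0.05, 0, 0, 0], [0, 0, -0.05, 0, 0, 0], [0, 0, 0, 0, 0, 0], [0, 0, 0, 0, 0, 0]]])

```text
time: 28.35
tool_pos: [0.5456, -0.2147, 0.0921]
tool_rot: [-0.611, -0.346, -0.339, 0.626]
contact_force: [-0.1, -0.3, 1.0]
gripper_width: -0.001
```

```bash
python3 snap.py r8 130 340 230 420
```

```text
28.4 [-0.318  -0.2063  1.2081] [ 0.5456 -0.2147  0.0921]
```

View pics/r8.png

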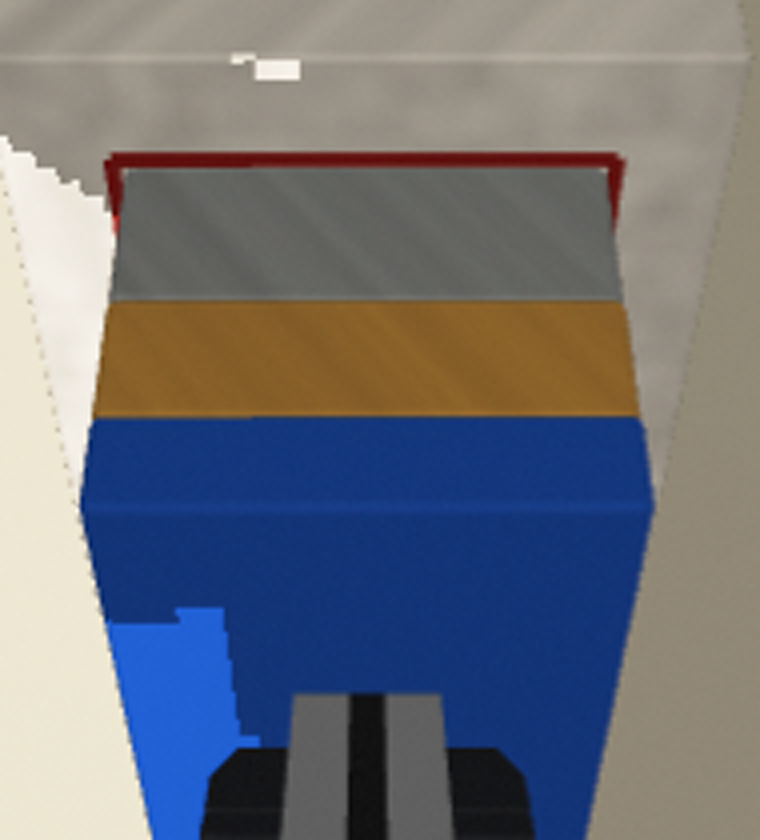

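Request:
send_rows(motion=[[[0, 0, -0.05, 0, 0, 0], [0, 0, -0.05, 0, 0, 0], [0, 0, -0.05, 0, 0, 0], [0, 0, -0.05, 0, 0, 0], [0, 0, -0.03, 0, 0, 0], [0, 0, 0, 0, 0, 0], [0, 0, 0, 0, 0, 0]]])

```text
time: 28.98
tool_pos: [0.5457, -0.2147, 0.09]
tool_rot: [-0.611, -0.346, -0.339, 0.626]
contact_force: [-1.7, 0.9, 5.0]
gripper_width: -0.0
```

Request:
send_rows(motion=[[[0, 0, -0.05, 0, 0, 0], [0, 0, 0, 0, 0, 0], [0, 0, 0, 0, 0, 0], [0, 0, 0, 0, 0, 0]]])

```text
time: 29.32
tool_pos: [0.5457, -0.2147, 0.0896]
tool_rot: [-0.611, -0.346, -0.339, 0.626]
contact_force: [-2.9, 0.5, 5.0]
gripper_width: -0.002
```

Request:
send_rows(motion=[[[0, 0, -0.03, 0, 0, 0], [0, 0, 0, 0, 0, 0], [0, 0, 0, 0, 0, 0]]])

```text
time: 29.57
tool_pos: [0.5457, -0.2148, 0.0894]
tool_rot: [-0.611, -0.347, -0.339, 0.626]
contact_force: [-2.8, 1.7, 6.0]
gripper_width: -0.002
```

```bash
python3 snap.py r9 130 340 230 420
```

```text
29.6167 [-2.4011  1.5103  6.6706] [ 0.5457 -0.2147  0.0894]
```

Request:
send_rows(motion=[[[0, 0, 0.3, 0, 0, 0], [0, 0.6, 0.9, 0, 0, 0], [0, 2.0, 0.4, 0, 0, 0], [0, 3.6, 0.4, 0, 0, 0], [0, 3.8, 0.5, 0, 0, 0], [-0.5, 3.8, 0.5, 0, 0, 0], [-0.5, 3.8, 1.0, 0, 0, 0], [-0.5, 3.8, 1.0, 0, 0, 0], [-0.5, 3.0, 1.0, 0, 0, 0], [0, 1.5, 0.5, 0, 0, 0], [0, 0, 0, 0, 0, 0], [0, 0, 0, 0, 0, 0]]])

```text
time: 30.62
tool_pos: [0.5256, 0.0454, 0.1539]
tool_rot: [-0.611, -0.346, -0.34, 0.625]
contact_force: [-0.8, -1.0, 0.4]
gripper_width: 0.004
```

```bash
python3 -c "
from g import *
z=[]
D=(.064,.046)
for n,(y,x,h,w) in {'scene':(200,115,90,100),'side':(335,180,90,100)}.items():
    im=manip.grab_frame(n); cv2.imwrite(f'pics/f_{n}.png',im[:,:,::-1]); z.append(cv2.resize(im[y:y+h,x:x+w,::-1],(400,360),interpolation=2)); C=cam(n)
    for nm,H,z0 in (('steel_plate',.018,.046),('brass_plate',.014,.064),('blue_plate',.010,.078)):
        for t in manip.trace(nm,n):
            m=t['region']; ys,xs=np.nonzero(m); p=atz(C,[[xs.mean(),ys.mean()]],z0)[0]
            if abs(p[0]-.545)<.05 and abs(p[1]+.212)<.05:
                print(n,nm,round(t['confidence'],2),m.sum(), fitbox([(C,m)],D+(H,),z0,(.545,-.212)) if nm=='blue_plate' else '')
cv2.imwrite('pics/f.png',np.hstack(z)); print(manip.state())"
```

```text
scene steel_plate 0.53 201 
scene brass_plate 0.5 106 
scene blue_plate 0.66 731 (array([ 0.5431, -0.2095,  1.5491]), np.float64(0.5979563861594795))
side steel_plate 0.71 94 
side brass_plate 0.61 146 
side blue_plate 0.61 985 (array([ 0.5458, -0.2121,  1.5542]), np.float64(0.31552679787549864))
{'time': 31.0167, 'joint_pos': array([ 0.2148,  0.0114,  1.8633, -0.5449,  1.4382,  0.3601]), 'joint_vel': array([ 0.004 , -0.001 , -0.004 , -0.0011,  0.0006, -0.0017]), 'joint_efforts': array([  0.0066, -34.3505, -33.821 ,  -1.5542,   0.5998,  -0.0007]), 'tool_pos': array([0.5253, 0.0436, 0.1535]), 'tool_rot': array([-0.6103, -0.3465, -0.3395,  0.6263]), 'contact_force': array([-0.7177, -0.7764, -0.3103]), 'ft_torque': array([ 0.2176,  0.023 , -0.0025]), 'gripper_width': -0.0005800121797761826}
```

View pics/f.png

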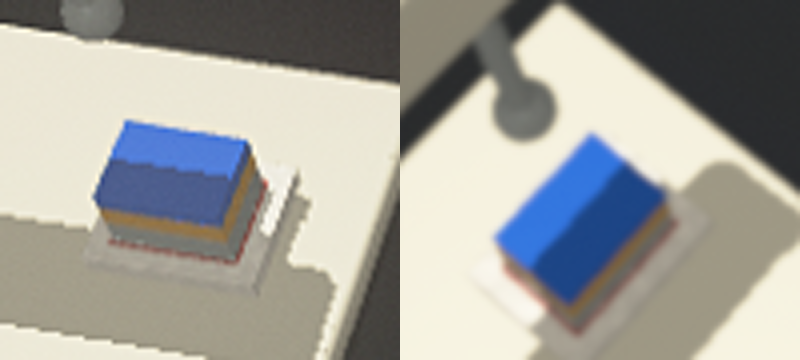

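View pics/f_scene.png

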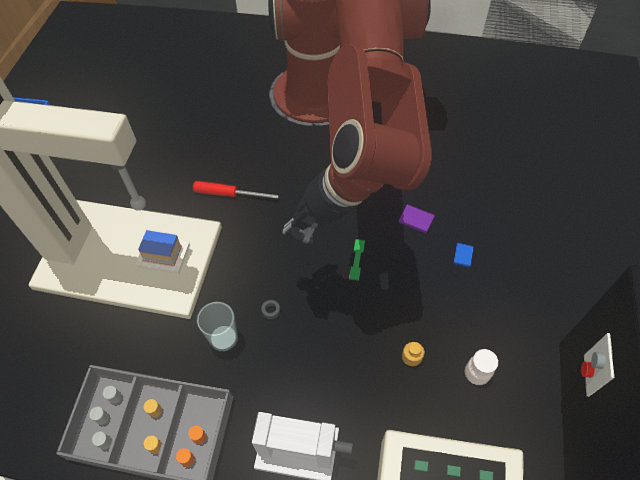

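```bash
python3 -c "
from plant import manip
print(manip.job_done(), manip.state()['time'])"
```

```text
the job is handed in; nothing more can be done
the job is handed in; nothing more can be done
```

The three plates are stacked on the platen in the order asked: steel, brass, then blue. The job was handed in at about 31 s, with the hand clear of everything.

- **Pressing:** after releasing each plate I pressed its top with the shut fingertips. The readings were 5.9 N on steel, 6.1 N on brass and 6.0–6.7 N on blue, which is about 3 mm of platen travel each time. I then took the hand away before the next plate.
- **Alignment:** the wrist views showed the plates flush with each other to about half a millimetre, inside the red outline. After placing, the steel fitted its spot within about 0.4 mm in both fixed cameras, though the scene camera alone put it about 1.3° off in yaw.
- **One disagreement:** the last fits put the blue plate square but 0.9 mm (side camera) to 1.7 mm (scene camera) towards +y. The wrist view had shown it flush. The fits rest on an assumed stack height, so I left it as it was.
- **Bystanders and probe:** in the last scene picture the other things on the bench and the probe looked as they did at the start. The wrist force gave no sign of touching the probe.

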